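Charge the grinding jar from a tilting tray

TASK

Load the grinding jar for the mill: raise the handle end of the tray to its stop so the balls roll together, lock it there by pushing the loose pin fully home through the bracket and the tray wall, then gather all the grinding balls with the scoop and tip them into the jar - never pick balls out of the tray by hand, though one that has rolled onto the bench may be. Finally lay the scoop flat on the bench and seat the lid squarely on the jar, leaving the tray pinned, the jar standing and the bottle and flask where they are.

Things in the scene. Friction and masses are not known exactly. Their poses are not given: they have to be found in the camera images.
- stand: fixed aluminium stand of the tilting tray, 200 x 214 mm base, 90 mm high side brackets 12 mm thick. Origin on the bench under the tray's tilting axis. x points from the tray's low end to its handle end, y along the tilting axis, z up. The bracket on its -y side has the lock-pin hole. The tilting axis lies 75 mm above the origin.
- tray (a joint): tilt of the tray about its cross axis, rad: 0 = level, 0.30 = handle end fully up against the stop, where the pin holes line up. The pivot is stiff: the tray stays at whatever tilt it is left, and takes about 0.7 N m (5 N at the handle) to move.
- tray_floor (a point): middle of the tray's floor (upper face), on the tilting axis; axes are those of the tray and tilt with it (x to the handle end, z up out of the floor). Shallow steel tray, floor 200 x 170 mm, side and handle-end walls 28 mm high, low-end wall 44 mm. From x = -11 mm towards the low end, two guide walls 44 mm high converge at 45 degrees to a bay (see tray_end); tilted, the balls roll down into it.
- tray_end (a point): point on the tray's floor at the low end, at the middle of the inner face of the low-end wall; axes of the tray. The wall is 44 mm high and square to the floor. It closes the bay, which is 82 mm wide (y -41 to +41 mm) over its last 45 mm of floor.
- tray_grip (a point): middle of the handle, a black round bar 12 mm thick and 100 mm long along y, 40 mm outside the tray's end wall; axes of the tray
- tray_hole (a point): centre of the 9.2 mm lock-pin hole in the tray's -y side wall (8 mm thick), on its outer face; axes of the tray, hole along y
- bracket_hole (a point): centre of the 9.2 mm lock-pin hole in the stand's -y bracket (12 mm thick), on its outer face, 63 mm above the bench; axes of the stand; the hole runs along y and the pin goes in towards +y. 2 mm gap between bracket and tray wall.
- pin_seat (a point): where the pin's tip lies when the pin is fully home (36 mm in from bracket_hole along y); axes of the stand
- pin: loose lock pin: square black grip 40 mm long and 20 x 20 mm, with a round steel shank 8 mm thick and 36 mm long (last 7 mm tapered). Origin on the axis at the shoulder between grip and shank; x points along the shank to the tip, the grip reaches to x = -40 mm. At the start it lies on the bench on a flat of its grip, axis level 10 mm up.
- pin_tip (a point): tip of the pin's shank, 36 mm from the shoulder
- scoop: flat-bottomed aluminium scoop, open mouth towards its -x. Origin at the centre of the bowl's underside. Bowl 90 mm (x) by 74 mm (y) outside, floor and walls 2 mm thick; side walls 28 mm high, stepped down to 14 mm between x = 1 and -15 mm, none on the front 30 mm (flat lip); back wall 36 mm high. Black handle 16 x 16 mm, 80 mm long, from x = 45 to 125 mm with its axis 38 mm above the underside. About 130 g.
- scoop_lip (a point): middle of the scoop's front edge, on the underside (scoop x = -45 mm)
- scoop_grip (a point): middle of the scoop's handle (scoop x = 85 mm, z = 38 mm)
- jar: open steel grinding jar standing on the bench, outside diameter 106 mm, inside 92 mm, 78 mm high, base 8 mm thick, 1.8 kg, loose. Origin at the centre of its underside.
- lid: loose steel lid of the jar: flange 106 mm across and 8 mm thick, under it a rubber plug 82 mm across and 6 mm deep that goes into the jar's mouth, on top a black knob 26 mm across and 26 mm high. Origin at the centre of the flange's underside: 6 mm up when it lies on the bench, 78 mm above the jar's origin when seated. 300 g.
- reagent_bottle: bystander: amber glass bottle with red cap, 64 mm across, 120 mm high; origin under its centre; leave alone
- flask: bystander: small conical glass flask, 62 mm across, 80 mm high; origin under its centre; leave alone
- ball1: white ceramic grinding ball, 20 mm across, 16 g, rolls easily; origin at its centre. Three to six of them start spread over the tray, the rest are absent.
- ball2: white ceramic grinding ball, 20 mm across, 16 g, rolls easily; origin at its centre. Three to six of them start spread over the tray, the rest are absent.
- ball3: white ceramic grinding ball, 20 mm across, 16 g, rolls easily; origin at its centre. Three to six of them start spread over the tray, the rest are absent.
- ball4: white ceramic grinding ball, 20 mm across, 16 g, rolls easily; origin at its centre. Three to six of them start spread over the tray, the rest are absent.
- ball5: white ceramic grinding ball, 20 mm across, 16 g, rolls easily; origin at its centre. Three to six of them start spread over the tray, the rest are absent.
- ball6: white ceramic grinding ball, 20 mm across, 16 g, rolls easily; origin at its centre. Three to six of them start spread over the tray, the rest are absent.
Things that resemble listed ones, but are neither listed nor needed, are in the scene too. Leave any turquoise look-alike of the lid alone. What is shaped like the scoop but yellow is not meant.

How it is judged (in metres and radians):
On the way, in this order (a step that is already met when the one before it is completed fails the run):
1. the tray is tilted, handle end up against its stop (value of joint tray above 0.27 rad), for 0.2 s.
2. the lock pin is fully home through bracket and tray wall (distance between pin_tip and pin_seat below 0.01 m and angle between the x axis of pin and the y axis of stand, either way round below 0.25 rad and value of joint tray above 0.27 rad), for 0.3 s.
3. every ball is in the jar (horizontal distance between each of ball1, ball2, ball3, ball4, ball5, ball6 and jar below 0.048 m and z of ball1 in the frame of jar between 0 and 0.075 m and z of ball2 in the frame of jar between 0 and 0.075 m and z of ball3 in the frame of jar between 0 and 0.075 m and z of ball4 in the frame of jar between 0 and 0.075 m and z of ball5 in the frame of jar between 0 and 0.075 m and z of ball6 in the frame of jar between 0 and 0.075 m), for 0.2 s.
At the end, for the whole second after the job is handed in: every ball present is inside the jar; the lid is seated on the jar (centred within 10 mm, flange on the rim, level within 0.06 rad); the scoop lies flat on the bench at rest; the tray is at its stop (over 0.27 rad) with the pin through both holes, within 10 mm of fully home; the jar stands upright (all of step 2 and all of step 3 and horizontal distance between lid and jar below 0.01 m and z of lid in the frame of jar between 0.074 and 0.081 m and angle between lid's own z axis and vertical below 0.06 rad and height (world z) of scoop below 0.012 m and angle between scoop's own z axis and vertical below 0.15 rad and linear speed of scoop below 0.01 m/s and angle between jar's own z axis and vertical below 0.1 rad); the robot touches nothing.
It fails at once if a ball lying in the tray is touched by the gripper's fingers (over 1 N) instead of being scooped ((contact force between the fingers and ball1 above 1 N and x of ball1 in the frame of tray_floor between -0.105 and 0.105 m and y of ball1 in the frame of tray_floor between -0.09 and 0.09 m and z of ball1 in the frame of tray_floor between -0.005 and 0.05 m) or (contact force between the fingers and ball2 above 1 N and x of ball2 in the frame of tray_floor between -0.105 and 0.105 m and y of ball2 in the frame of tray_floor between -0.09 and 0.09 m and z of ball2 in the frame of tray_floor between -0.005 and 0.05 m) or (contact force between the fingers and ball3 above 1 N and x of ball3 in the frame of tray_floor between -0.105 and 0.105 m and y of ball3 in the frame of tray_floor between -0.09 and 0.09 m and z of ball3 in the frame of tray_floor between -0.005 and 0.05 m) or (contact force between the fingers and ball4 above 1 N and x of ball4 in the frame of tray_floor between -0.105 and 0.105 m and y of ball4 in the frame of tray_floor between -0.09 and 0.09 m and z of ball4 in the frame of tray_floor between -0.005 and 0.05 m) or (contact force between the fingers and ball5 above 1 N and x of ball5 in the frame of tray_floor between -0.105 and 0.105 m and y of ball5 in the frame of tray_floor between -0.09 and 0.09 m and z of ball5 in the frame of tray_floor between -0.005 and 0.05 m) or (contact force between the fingers and ball6 above 1 N and x of ball6 in the frame of tray_floor between -0.105 and 0.105 m and y of ball6 in the frame of tray_floor between -0.09 and 0.09 m and z of ball6 in the frame of tray_floor between -0.005 and 0.05 m)).
It fails at once if the bottle or the flask is moved more than 30 mm (distance of any of reagent_bottle, flask from where it was at the start of the episode above 0.03 m).
It fails at once if the jar is knocked over (angle between jar's own z axis and vertical above 0.5 rad).
Of ball1, ball2, ball3, ball4, ball5, ball6 only 3 to 6 are there at a start; the rules pass over those that are not, and their reading is None.
At some moment in a run one of scoop, lid may be knocked a few centimetres aside while the robot is not near it.
It also fails if it takes over 200 s, if anything falls off the work surface, if the arm or the gripper's body presses on something with over 40 N, if the wrist force passes 120 N, or if a joint passes its speed limit or range.

ROBOT

A 6-joint arm with a two-finger parallel gripper is mounted at the origin on the work surface. World frame = base frame: x ahead of the robot, y to its left, z up, the work surface at z = 0. Lengths are in m, angles in degrees, forces in N, time in s.
With the tool pointing down it reaches from about 0.25 to 0.725 m from the base axis. Payload 9.7 kg.
Tool frame: the origin (TCP) lies midway between the tips of the shut fingers; the grasp point (between the pads) lies 19 mm behind it; z points along the fingers, y is the line along which they close (so a half turn about z gives the same grasp; the last joint's range is limited). The gripper opens to 85 mm and grips with 20 to 120 N. Pads are 22 mm wide; open, the fingers measure 114 mm over their backs; the gripper's body (76 mm by 85 mm) begins 54 mm behind the grasp point. The pads swing forward as they close: fully open they stand 13 mm farther back than shut.
Start: joints at [-72.365, 4.979, 10.078, 95.1, 0, 90], TCP at [0.167, -0.524, 0.207] pointing down, gripper open.
Joint ranges: [-179.16, 179.16], [-48.56, 103.87], [-65.8, 70.77], [-126.05, 130.52], [-82.76, 87.17], [-180, 180]. Speed limits (degrees/s): [127.2, 127.2, 147.25, 180, 180, 180].

INTERFACE

Orientations are given as [roll, pitch, yaw] about the fixed x, y, z axes, in that order (R = Rz(yaw) Ry(pitch) Rx(roll)).
In Python, from workcell import bot gives the robot as it stands. The module is installed in compiled form; this text tells all that it offers.
- The arm moves only by the tool send_rows, never from a script. Its argument "moves" is one flat list of numbers, 7 for each row, row after row: the shift along the world's x, y, z normalised to -1 to 1, where 1 is 0.025 m, then the turn, a rotation vector about the world's x, y, z normalised to -1 to 1, where 1 is 0.15 rad, then the closure, from -1 (fully open) to 1 (shut), so that 0 is half open. A call has 1 to 8 rows; each row shifts and turns the commanded pose from where the row before left it; what a row does not reach is not made up. A row lasts 1/8 s, in which the tool goes at most 62.5 mm and 10.7 degrees, less where a joint would pass 70% of its speed; a pose out of reach is approached as far as the arm can. A call with a number of a shift or a turn outside -1 to 1 is refused whole. A call with a gripper value outside its range is refused whole. The fingers move at their own pace and stop on an object; "squeeze" is the grip in N (left out, the last holds). Time passes only in rows, so rows that do not move let the fingers close. It gives the time, the measured TCP pose, the force, the opening and the grip force at its end, in the units of the state.
- bot.get_obs(): the state, without advancing time (a new reading comes with each control period).
- bot.camera(name): name is "scene" or "top" or "wrist"; returns a dict with "color" (384x512x3 uint8, red, green, blue), "camera_matrix" (3x3 intrinsics, pixels), "D" ([k1, k2, p1, p2, k3] as OpenCV has them; the pictures are not rectified), "R" (3x3) and "t" (3): a world point X has camera coordinates R X + t. Camera axes: x right, y down, z forward; pixel columns grow to the right and rows downward; lengths in m; the calibration is good to about 2 mm. A picture is of the moment at which its call begins. There is no depth.
- bot.job_done(): hands the job in; it is judged then, once.
Trained networks look in the newest picture that a camera, given by its name, has taken for a name from the list of things; names that differ only in an ending like _2 or _b are one class to them, and where a whole thing is asked for, a point or a joint stands for the part that bears it (a point fixed in the world has none). Each returns a list of dicts, best first, with "p" (0 to 1); they miss things now and then, are a little off and sometimes report something else, mostly with a low value. They report only what shows in the picture. A call takes as long as a camera call. They do not tell look-alikes from the thing itself.
- bot.boxes_of(camera, query): "extent" ([left, top, right, bottom] in pixels, round what is visible of it).
- bot.trace(camera, query): "region" (384x512 bool, what is visible of it) and "extent" ([left, top, right, bottom] in pixels, round what is visible of it).
- bot.landmark_of(camera, query): "pixel" ([column, row] in pixels: a listed point, or the origin of a listed thing).
The state is a dict: "time": time; "q": joint angles; "qd": joint speeds; "joint_efforts": joint torques, N m; "ee_pos": TCP position; "tcp_rot": TCP orientation; "wrist_force": force on the tool from outside, world axes, zero at the start; "torque": the same for the moment, N m; "opening": finger opening in m; "grasp_force": force on a finger pad.
Only numpy, scipy, OpenCV 4.12 (cv2) and the standard library are available. Lean on these libraries where they do the work, as an engineer would, in place of code of your own. Each camera call takes 0.05 s, during which the arm holds its last target. There are 200 camera calls.

## Working session

There is one attempt and no reset: what is moved stays moved. The work goes in short steps, Python scripts to look and compute and a tool call to move; the robot and the scene stay as the last step left them, time stands still between calls to the robot, and variables do not carry over. Pictures are saved under pics/ and viewed, at most 14 in all, crops included, and the job is handed in when it is done.

Besides the shell and the picture viewer there is one more tool, called by a JSON object that holds its "fn" and its "kwargs", one argument or row to a line. send_rows: Moves the arm, as the interface text tells. Its arguments: {"type":"object","properties":{"moves":{"type":"array"},"squeeze":{"type":"number"}},"required":["moves"]}

```bash
mkdir -p pics
cat > h.py <<'E'
import numpy as np, cv2
from workcell import bot
from scipy.spatial.transform import Rotation as Ro
def snap(n,f=None,crop=None,s=1):
    c=bot.camera(n)
    if f:
        im=c["color"][:,:,::-1]
        if crop: im=im[crop[1]:crop[3],crop[0]:crop[2]]
        cv2.imwrite("pics/"+f,cv2.resize(im,None,fx=s,fy=s,interpolation=cv2.INTER_CUBIC))
    return c
def ray(c,p):
    u=cv2.undistortPoints(np.array([[p]],float),np.array(c["camera_matrix"]),np.array(c["D"]))[0,0]
    R=np.array(c["R"]);t=np.array(c["t"])
    o=-R.T@t; d=R.T@np.array([u[0],u[1],1]); return o,d/np.linalg.norm(d)
def onz(c,p,z):
    o,d=ray(c,p); return o+d*(z-o[2])/d[2]
def tri(rs):
    A=sum(np.eye(3)-np.outer(d,d) for o,d in rs); b=sum((np.eye(3)-np.outer(d,d))@o for o,d in rs)
    X=np.linalg.solve(A,b); return X,max(np.linalg.norm((np.eye(3)-np.outer(d,d))@(X-o)) for o,d in rs)
def proj(c,X):
    return cv2.projectPoints(np.array(X,float).reshape(-1,3),cv2.Rodrigues(np.array(c["R"]))[0],np.array(c["t"],float),np.array(c["camera_matrix"]),np.array(c["D"]))[0][:,0]
E
cat > a.py <<'E'
from h import *
np.set_printoptions(precision=3,suppress=True)
c={n:snap(n,n+"0.png",s=1.5) for n in("scene","top")}
for n in c: print(n,"cam at",-np.array(c[n]["R"]).T@np.array(c[n]["t"]))
for q in "stand tray_floor tray_end tray_grip tray_hole bracket_hole pin pin_tip scoop scoop_lip scoop_grip jar lid reagent_bottle flask ball1".split():
    L={n:bot.landmark_of(n,q) for n in c}
    for n in c: print(q,n,[(np.round(d["pixel"]).astype(int).tolist(),round(d["p"],2)) for d in L[n][:7]])
    if all(L.values()): 
        X,e=tri([ray(c[n],L[n][0]["pixel"]) for n in c]); print("   ->",X,round(e,4))
E
python3 a.py
```

```text
scene cam at [ 1.594 -0.144  0.97 ]
top cam at [ 0.352 -0.038  1.339]
stand scene [([258, 225], 0.73)]
stand top [([257, 161], 0.74)]
   -> [ 0.547 -0.042 -0.011] 0.0073
tray_floor scene [([263, 210], 0.88)]
tray_floor top [([257, 157], 0.89), ([303, 110], 0.75), ([103, 183], 0.59)]
   -> [ 0.548 -0.035  0.061] 0.0002
tray_end scene [([257, 188], 0.62), ([260, 202], 0.21)]
tray_end top [([262, 190], 0.85)]
   -> [ 0.448 -0.048  0.08 ] 0.0001
tray_grip scene [([274, 231], 0.67), ([364, 198], 0.45)]
tray_grip top [([299, 182], 0.67), ([138, 210], 0.66), ([250, 106], 0.65), ([258, 162], 0.58)]
   -> [ 0.502 -0.078 -0.058] 0.0937
tray_hole scene [([235, 193], 0.7), ([263, 210], 0.58)]
tray_hole top [([294, 179], 0.67), ([255, 163], 0.36)]
   -> [ 0.478 -0.134  0.086] 0.0066
bracket_hole scene []
bracket_hole top [([300, 179], 0.81)]
pin scene [([200, 196], 0.66)]
pin top [([334, 200], 0.69)]
   -> [ 0.418 -0.263  0.031] 0.0033
pin_tip scene [([208, 203], 0.49), ([224, 254], 0.39), ([235, 192], 0.37)]
pin_tip top [([100, 185], 0.74), ([320, 202], 0.48)]
   -> [0.541 0.055 0.27 ] 0.3022
sc
[... 573 characters left out ...]
0.72)]
jar top [([173, 155], 0.66)]
   -> [ 0.569  0.229 -0.003] 0.0018
lid scene [([176, 234], 0.97), ([135, 268], 0.72), ([119, 238], 0.68)]
lid top [([414, 140], 0.97), ([388, 104], 0.9), ([351, 142], 0.6)]
   -> [ 0.603 -0.416  0.057] 0.09
reagent_bottle scene [([222, 255], 0.65)]
reagent_bottle top [([302, 114], 0.68)]
   -> [ 0.694 -0.18   0.004] 0.0001
flask scene [([318, 257], 0.55)]
flask top [([201, 108], 0.82), ([295, 177], 0.62)]
   -> [ 0.719  0.137 -0.004] 0.0043
ball1 scene [([263, 208], 0.57), ([276, 204], 0.55), ([259, 202], 0.4), ([251, 211], 0.35)]
ball1 top [([259, 163], 0.56), ([257, 146], 0.49), ([262, 188], 0.46), ([244, 151], 0.43)]
   -> [ 0.533 -0.036  0.06 ] 0.0025
```

View pics/scene0.png

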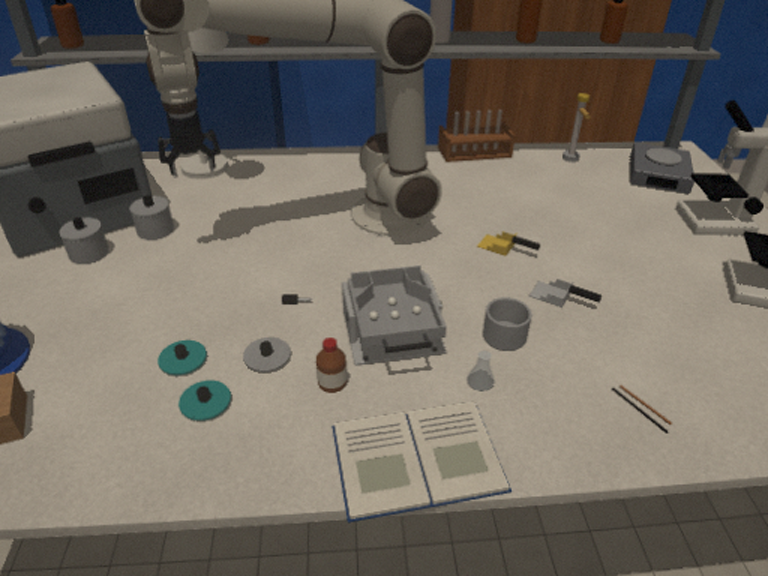

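View pics/top0.png

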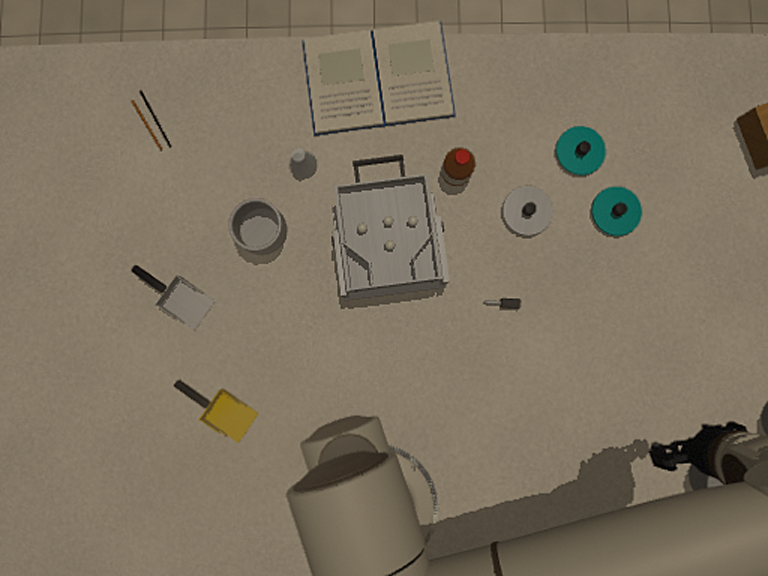

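The top view (768 px scale) shows the tray at (390,235) with 4 balls and its handle at (380,160). The pin is at (505,303), the grey scoop at (185,300), the jar at (257,225) and the grey lid at (527,210). The yellow scoop and the turquoise lids are decoys.

```bash
cat > b.py <<'E'
from h import *
np.set_printoptions(precision=4,suppress=True)
c={n:snap(n) for n in("scene","top")}
o=bot.get_obs(); print({k:np.round(o[k],3) for k in("q","ee_pos","tcp_rot","opening","wrist_force")})
def near(n,q,p,r=14):
    L=[d for d in bot.landmark_of(n,q) if np.hypot(*(np.array(d["pixel"])-p))<r]
    return L[0]["pixel"] if L else None
for q,z,s,t in [("tray_floor",.075,(263,210),(257,157)),("tray_end",.075,(257,190),(262,190)),("tray_grip",None,(272,231),(253,106)),("bracket_hole",.063,(235,196),(300,179)),("pin",.01,(202,199),(334,202)),("pin_tip",.01,(208,200),(323,201)),("lid",.006,(177,236),(351,141)),("jar",0,(337,220),(171,152)),("scoop_grip",.038,(390,195),(99,185)),("scoop_lip",0,(356,194),(137,212))]:
    a=near("scene",q,s);b=near("top",q,t)
    print(q,a,b, None if z is None or b is None else onz(c["top"],b,z), None if z is None or a is None else onz(c["scene"],a,z), tri([ray(c["scene"],a),ray(c["top"],b)]) if a is not None and b is not None else "")
cv2.imwrite("pics/z1.png",np.hstack([cv2.resize(c["top"]["color"][95:215,210:350,::-1],(560,480),interpolation=2)]))
E
python3 b.py
```

```text
{'q': array([-72.364,   4.979,  10.078,  95.099,   0.   ,  90.   ]), 'ee_pos': array([ 0.167, -0.524,  0.207]), 'tcp_rot': array([180.   ,  -0.   ,  17.636]), 'opening': np.float64(0.086), 'wrist_force': array([ 0.316,  0.531, -0.266])}
tray_floor None [259.4, 158.7] [ 0.5418 -0.0414  0.075 ] None 
tray_end [257.3, 187.6] [260.3, 190.3] [ 0.4477 -0.0426  0.075 ] [ 0.4369 -0.0452  0.075 ] (array([ 0.447 , -0.0443,  0.0827]), np.float64(0.001777688154612285))
tray_grip [270.9, 234.0] [250.3, 106.7] None None (array([ 0.6958, -0.0197,  0.0885]), np.float64(0.002908918647754127))
bracket_hole [231.3, 194.4] [297.8, 183.1] [ 0.4684 -0.1548  0.063 ] [ 0.4555 -0.1414  0.063 ] (array([ 0.4678, -0.1476,  0.0737]), np.float64(0.006199207008042585))
pin [198.2, 199.0] [331.1, 201.3] [ 0.4151 -0.2616  0.01  ] [ 0.4087 -0.2669  0.01  ] (array([ 0.4148, -0.2636,  0.0145]), np.float64(0.002709413784810676))
pin_tip [209.3, 200.7] [320.0, 202.7] [ 0.4113 -0.227   0.01  ] [ 0.4216 -0.2248  0.01  ] (array([ 0.4117, -0.2268,  0.0021]), np.float64(0.0013049218755646521))
lid [178.5, 236.9] [348.3, 137.9] [ 0.6141 -0.3225  0.006 ] [ 0.6038 -0.3263  0.006 ] (array([ 0.6125, -0.3228,  0.014 ]), np.float64(0.0019439636981387763))
jar [332.8, 226.4] [176.6, 154.3] [0.5714 0.2193 0.    ] [0.5831 0.2136 0.    ] (array([ 0.5727,  0.2193, -0.0099]), np.float64(0.0019445560051141834))
scoop_grip [390.5, 194.2] [99.5, 183.2] [0.48  0.45  0.038] [0.4631 0.4608 0.038 ] (array([0.4795, 0.4487, 0.0508]), np.float64(0.003347950369743721))
scoop_lip [352.4, 193.5] [135.7, 208.0] [0.4039 0.3481 0.    ] [0.4024 0.3343 0.    ] (array([0.4027, 0.3409, 0.0013]), np.float64(0.006653117946471377))
```

View pics/z1.png

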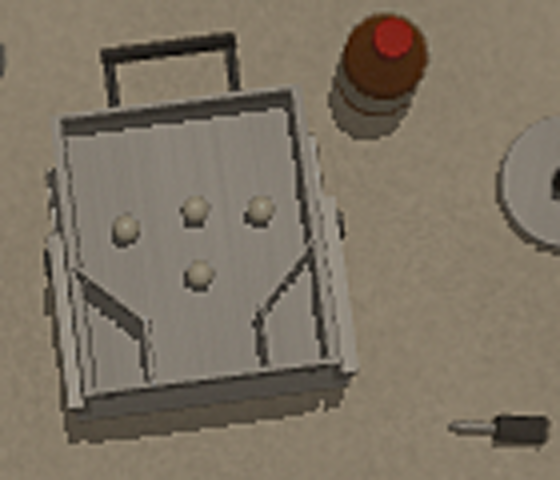

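The 4x crop shows the tray level and yawed about +5.5 deg. The handle bar centre is at (169,45) in the crop. I'll go above the handle.

{"fn": "send_rows", "kwargs": {
  "moves": [0.88,0.84,0.3,0,0,0.378,0.1,0.88,0.84,0,0,0,0.378,0.1,0.88,0.84,0,0,0,0.378,0.1,0.88,0.84,0,0,0,0.378,0.1,0.88,0.84,0,0,0,0.378,0.1,0.88,0.84,0,0,0,0.378,0.1,0.88,0.84,0,0,0,0.378,0.1,0.88,0.84,0,0,0,0.378,0.1],
  "squeeze": 50
}}

```text
time: 3.8
ee_pos: [0.3433, -0.3554, 0.2146]
tcp_rot: [180.0, 0.0, 43.7]
wrist_force: [0.2, -0.2, -0.6]
opening: 0.0383
grasp_force: 0.0
```

{"fn": "send_rows", "kwargs": {
  "moves": [0.88,0.84,0,0,0,0.378,0.1,0.88,0.84,0,0,0,0.378,0.1,0.88,0.84,0,0,0,0.378,0.1,0.88,0.84,0,0,0,0.378,0.1,0.88,0.84,0,0,0,0.378,0.1,0.88,0.84,0,0,0,0.378,0.1,0.88,0.84,0,0,0,0.378,0.1,0.88,0.84,0,0,0,0.378,0.1]
}}

```text
time: 4.8
ee_pos: [0.5193, -0.1874, 0.2145]
tcp_rot: [180.0, 0.0, 69.7]
wrist_force: [-0.3, -0.5, 0.5]
opening: 0.0381
grasp_force: 0.0
```

{"fn": "send_rows", "kwargs": {
  "moves": [0.88,0.84,0,0,0,0.378,0.1,0.88,0.84,0,0,0,0.378,0.1,0.88,0.84,0,0,0,0.378,0.1,0.88,0.84,0,0,0,0.378,0.1,0.88,0.84,0,0,0,0.378,0.1,0.88,0.84,0,0,0,0.378,0.1,0.88,0.84,0,0,0,0.378,0.1,0.88,0.84,0,0,0,0.378,0.1]
}}

```text
time: 5.8
ee_pos: [0.6953, -0.0194, 0.2144]
tcp_rot: [-180.0, 0.0, 95.7]
wrist_force: [0.3, -0.4, 0.8]
opening: 0.0382
grasp_force: 0.0
```

```bash
cat > c.py <<'E'
from h import *
import sys
np.set_printoptions(precision=4,suppress=True)
c=snap("wrist",sys.argv[1] if len(sys.argv)>1 else None,s=1.5)
for a in sys.argv[2:]:
    q,z=a.split("=")
    for d in bot.landmark_of("wrist",q)[:3]: print(q,np.round(d["pixel"]),round(d["p"],2),onz(c,d["pixel"],float(z)))
o=bot.get_obs(); print({k:np.round(o[k],3) for k in("time","q","ee_pos","tcp_rot","opening","wrist_force")})
print(proj(c,[o["ee_pos"]]), -np.array(c["R"]).T@c["t"])
E
python3 c.py w1.png tray_grip=.0885 tray_floor=.075 tray_end=.075
```

```text
tray_grip [258. 180.] 0.68 [ 0.6914 -0.0202  0.0885]
tray_floor [137. 175.] 0.69 [ 0.5507 -0.0318  0.075 ]
tray_floor [156. 163.] 0.6 [ 0.5733 -0.015   0.075 ]
tray_end [ 55. 180.] 0.76 [ 0.4518 -0.0477  0.075 ]
{'time': np.float64(6.0), 'q': array([ -1.645,  27.336,  38.318, 101.037,  -0.012,  82.753]), 'ee_pos': array([ 0.695, -0.02 ,  0.214]), 'tcp_rot': array([-179.944,    0.005,   95.602]), 'opening': np.float64(0.038), 'wrist_force': array([-0.072, -0.827, -0.678])}
[[260.8843 229.2575]] [0.6871 0.059  0.3818]
```

View pics/w1.png

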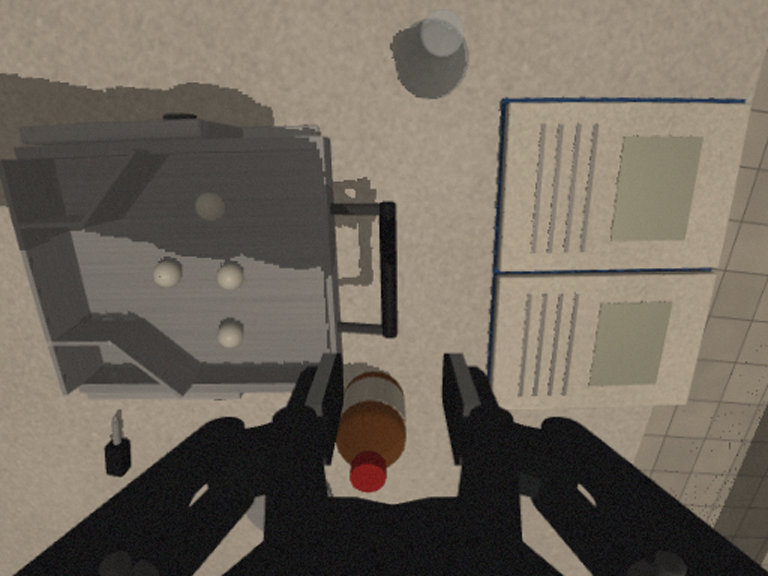

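The wrist view shows the bar at (389,268) in the 768 px picture, parallel to the pads, with the bottle and flask clear. I'll descend and grip.

{"fn": "send_rows", "kwargs": {
  "moves": [-0.06,0,-0.93,0,0,0,0.1,-0.06,0,-0.93,0,0,0,0.1,0,0,-0.93,0,0,0,0.1,0,0,-0.93,0,0,0,0.1,0,0,-0.93,0,0,0,0.1,0,0,-0.9,0,0,0,0.1,0,0,0,0,0,0,0.1,0,0,0,0,0,0,0.6]
}}

```text
time: 7.0
ee_pos: [0.6917, -0.0207, 0.0772]
tcp_rot: [179.9, 0.0, 95.6]
wrist_force: [1.0, -0.1, 1.2]
opening: 0.0215
grasp_force: 0.0
```

{"fn": "send_rows", "kwargs": {
  "moves": [0,0,0,0,0,0,1,0,0,0,0,0,0,1,0,0,0,0,0,0,1,0,0,0,0,0,0,1],
  "squeeze": 40
}}

```text
time: 7.5
ee_pos: [0.692, -0.0202, 0.0767]
tcp_rot: [179.9, 0.0, 95.6]
wrist_force: [-0.6, -0.2, 5.9]
opening: 0.0001
grasp_force: 2.9
```

The fingers shut empty, so I'll look.

```bash
python3 c.py w2.png tray_grip=.0885
python3 - <<'E'
from h import *
np.set_printoptions(precision=4,suppress=True)
c=snap("scene","s2.png",crop=(180,140,380,290),s=4)
o=bot.get_obs(); print(proj(c,[o["ee_pos"]]))
for d in bot.landmark_of("scene","tray_grip"): print(d)
E
```

```text
tray_grip [264. 243.] 0.83 [ 0.6935 -0.0243  0.0885]
tray_grip [ 51. 161.] 0.15 [0.5634 0.0161 0.0885]
{'time': np.float64(7.6), 'q': array([-1.671, 24.139, 18.717, 84.493, -0.007, 82.727]), 'ee_pos': array([ 0.692, -0.02 ,  0.077]), 'tcp_rot': array([179.916,   0.018,  95.602]), 'opening': np.float64(0.0), 'wrist_force': array([-0.491, -1.335,  5.92 ])}
[[261.9994 228.873 ]] [0.6837 0.0583 0.2441]
[[271.3983 235.8327]]
{'pixel': [272.0, 233.0], 'p': 0.77}
```

View pics/s2.png

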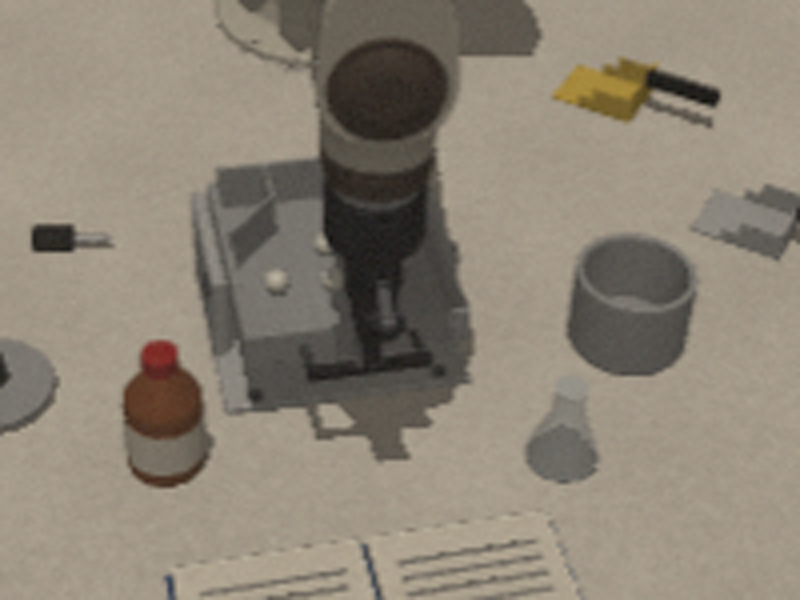

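The shut fingers rest on top of the bar, which is therefore at about z = 0.07. I'll reopen above it and go about 20 mm lower.

{"fn": "send_rows", "kwargs": {
  "moves": [0,0,0.7,0,0,0,0.1,0,0,0,0,0,0,0.1,0,0,0,0,0,0,0.1,0,0,0,0,0,0,0.1,0,0,-0.8,0,0,0,0.1,0,0,-0.7,0,0,0,0.1,0,0,0,0,0,0,0.1,0,0,0,0,0,0,1]
}}

```text
time: 8.7
ee_pos: [0.6917, -0.0202, 0.0561]
tcp_rot: [180.0, 0.0, 95.6]
wrist_force: [-0.1, 0.2, 0.3]
opening: 0.0218
grasp_force: 0.0
```

{"fn": "send_rows", "kwargs": {
  "moves": [0,0,0,0,0,0,1,0,0,0,0,0,0,1,0,0,0,0,0,0,1,0,0,0,0,0,0,1]
}}

```text
time: 9.2
ee_pos: [0.6924, -0.0201, 0.0567]
tcp_rot: [179.9, 0.0, 95.6]
wrist_force: [5.2, 0.0, 4.0]
opening: 0.0107
grasp_force: 39.4
```

{"fn": "send_rows", "kwargs": {
  "moves": [0,0,0.2,0,0,0,1,0,0,0.2,0,0,0,1,0,0,0.2,0,0,0,1,-0.01,0,0.2,0,0,0,1,-0.02,0,0.2,0,0,0,1,-0.03,0,0.2,0,0,0,1,-0.03,0,0.2,0,0,0,1,-0.04,0,0.15,0,0,0,1]
}}

```text
time: 10.2
ee_pos: [0.6835, -0.0211, 0.0913]
tcp_rot: [-179.3, 0.0, 95.6]
wrist_force: [-16.7, -5.0, -12.4]
opening: 0.0101
grasp_force: 38.8
```

{"fn": "send_rows", "kwargs": {
  "moves": [-0.05,0,0.1,0,0,0,1,-0.05,0,0.08,0,0,0,1,0,0,0.06,0,0,0,1,0,0,0,0,0,0,1]
}}

```text
time: 10.7
ee_pos: [0.681, -0.0214, 0.0973]
tcp_rot: [-179.3, 0.0, 95.5]
wrist_force: [-16.4, -6.2, -11.3]
opening: 0.0106
grasp_force: 39.0
```

{"fn": "send_rows", "kwargs": {
  "moves": [-0.15,0,0.1,0,0,0,1,-0.1,0,0.1,0,0,0,1,0,0,0.1,0,0,0,1,0,0,0,0,0,0,1]
}}

```text
time: 11.2
ee_pos: [0.6796, -0.0215, 0.1007]
tcp_rot: [-179.6, 0.1, 95.5]
wrist_force: [19.8, -7.4, -43.1]
opening: 0.0102
grasp_force: 39.3
```

At the stop (z force jumped to -43 N). I'll release, rise, and check the tray.

{"fn": "send_rows", "kwargs": {
  "moves": [0,0,-0.06,0,0,0,1,0,0,0,0,0,0,0.1,0,0,0,0,0,0,0.1,0,0,0,0,0,0,0.1,0,0,0,0,0,0,0.1,0.1,0,0.6,0,0,0,0.1,0,0,1,0,0,0,0.1,0,0,1,0,0,0,0.1]
}}

```text
time: 12.2
ee_pos: [0.682, -0.0201, 0.1725]
tcp_rot: [180.0, -0.0, 95.6]
wrist_force: [0.8, -0.3, 0.6]
opening: 0.0382
grasp_force: 0.0
```

{"fn": "send_rows", "kwargs": {
  "moves": [-0.9,-0.7,1,0,0,0.1,0.1,-1,-0.7,1,0,0,0.1,0.1,-1,-0.7,0,0,0,0.1,0.1,-1,-0.7,0,0,0,0.1,0.1,-1,-0.7,0,0,0,0,0.1,-1,-0.8,0,0,0,0,0.1,-1,-0.8,0,0,0,0,0.1,-1,-0.8,0,0,0,0,0.1]
}}

```text
time: 13.2
ee_pos: [0.4837, -0.1681, 0.222]
tcp_rot: [180.0, 0.0, 99.0]
wrist_force: [-0.1, -1.0, -0.3]
opening: 0.0387
grasp_force: 0.0
```

```bash
python3 c.py w3.png bracket_hole=.063 pin=.01 pin_tip=.01 tray_end=.0454
python3 - <<'E'
from h import *
np.set_printoptions(precision=4,suppress=True)
c=snap("scene"); w=snap("wrist"); t=snap("top")
for q in ("tray_grip","tray_end","bracket_hole","pin","pin_tip"):
    for n,cc in (("scene",c),("top",t)):
        print(q,n,[(np.round(d["pixel"]).astype(int),round(d["p"],2)) for d in bot.landmark_of(n,q)[:3]])
E
```

```text
bracket_hole [258. 162.] 0.81 [ 0.4771 -0.1553  0.063 ]
bracket_hole [256.  66.] 0.19 [ 0.4581 -0.0502  0.063 ]
pin [204. 220.] 0.91 [ 0.4116 -0.2664  0.01  ]
pin_tip [209. 201.] 0.93 [ 0.4168 -0.2343  0.01  ]
pin_tip [511.  66.] 0.3 [0.7877 0.0156 0.01  ]
tray_end [255.  67.] 0.69 [ 0.4574 -0.049   0.0454]
{'time': np.float64(13.45), 'q': array([-19.057,   0.201,   6.781,  96.532,   0.015,  61.915]), 'ee_pos': array([ 0.485, -0.167,  0.222]), 'tcp_rot': array([179.951,   0.01 ,  99.028]), 'opening': np.float64(0.039), 'wrist_force': array([ 1.04 , -0.757, -0.179])}
[[264.0737 228.1896]] [ 0.4708 -0.0902  0.3894]
tray_grip scene [(array([273, 219]), 0.94), (array([355, 195]), 0.61), (array([252, 194]), 0.61)]
tray_grip top [(array([252, 106]), 0.7)]
tray_end scene [(array([261, 198]), 0.98)]
tray_end top [(array([264, 189]), 0.72)]
bracket_hole scene [(array([231, 200]), 0.85)]
bracket_hole top [(array([297, 180]), 0.88)]
pin scene [(array([198, 202]), 0.53)]
pin top []
pin_tip scene [(array([208, 202]), 0.59)]
pin_tip top []
```

View pics/w3.png

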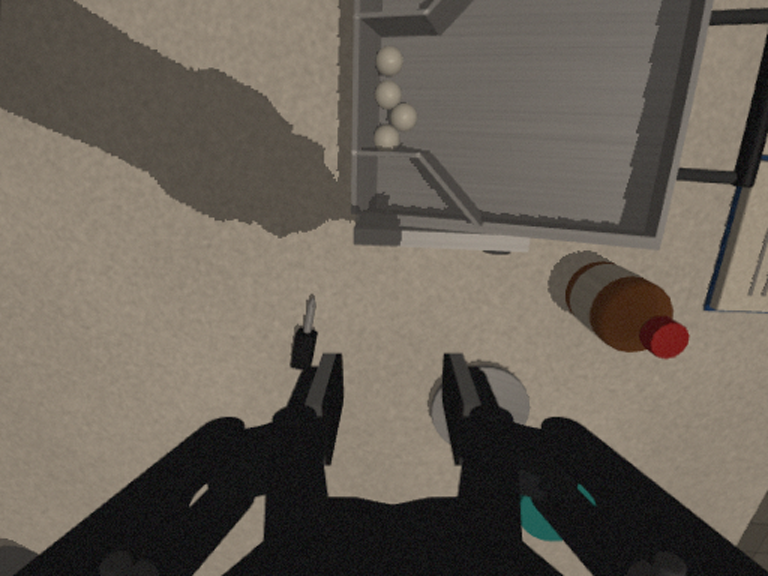

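All 4 balls are in the bay ((388,60)–(403,117)). The pin lies at (307,330). I'll turn the wrist half round so the camera sits on the -y side, where it can see the bracket's outer face and hole.

{"fn": "send_rows", "kwargs": {
  "moves": [-0.2,-0.4,0,0,0,-1,0,-0.2,-0.4,0,0,0,-1,0,-0.2,-0.4,0,0,0,-1,0,-0.2,-0.4,0,0,0,-1,0,-0.2,-0.4,0,0,0,-1,0,-0.2,-0.4,0,0,0,-1,0,-0.2,-0.4,0,0,0,-1,0,-0.2,-0.3,0,0,0,-1,0]
}}

```text
time: 15.1
ee_pos: [0.4444, -0.2456, 0.2215]
tcp_rot: [180.0, 0.0, 30.0]
wrist_force: [0.6, 0.6, -0.9]
opening: 0.0427
grasp_force: 0.0
```

{"fn": "send_rows", "kwargs": {
  "moves": [-0.2,-0.2,0,0,0,-1,0,-0.2,-0.2,0,0,0,-1,0,-0.2,-0.2,0,0,0,-1,0,-0.2,-0.2,0,0,0,-1,0,-0.2,-0.2,0,0,0,-1,0,-0.2,-0.2,0,0,0,-1,0,-0.2,-0.2,0,0,0,-1,0,-0.2,-0.2,0,0,0,-1,0]
}}

```text
time: 16.1
ee_pos: [0.3957, -0.2969, 0.2215]
tcp_rot: [-179.3, -0.0, -37.3]
wrist_force: [0.1, -0.1, -0.7]
opening: 0.0428
grasp_force: 0.0
```

{"fn": "send_rows", "kwargs": {
  "moves": [0,0,0,0,0,-1,0,0,0,0,0,0,-1,0,0,0,0,0,0,-1,0,0,0,0,0,0,-1,0,0,0,0,0,0,-1,0,0,0,0,0,0,-0.5,0]
}}

```text
time: 16.85
ee_pos: [0.223, -0.4153, 0.2222]
tcp_rot: [-170.2, 0.2, -68.1]
wrist_force: [-0.3, -0.8, 0.4]
opening: 0.0428
grasp_force: 0.0
```

```bash
python3 c.py w4.png bracket_hole=.063 pin=.01 pin_tip=.01 tray_end=.0454 tray_hole=.063 stand=0
cat > m.py <<'E'
from h import *
np.set_printoptions(precision=4,suppress=True)
c=snap("wrist")
for d in bot.trace("wrist","pin")[:1]:
    m=np.array(d["region"]).astype(np.uint8); p=np.argwhere(m)[:,::-1]
    P=np.array([onz(c,x,.01)[:2] for x in p]); mu=P.mean(0); u=np.linalg.svd(P-mu,full_matrices=0)[2][0]
    s=(P-mu)@u; print("p",d["p"],"n",len(p),"mean",mu,"dir",u,np.degrees(np.arctan2(u[1],u[0])),"ends",mu+u*s.min(),mu+u*s.max())
E
python3 m.py
```

```text
bracket_hole [ 74. 257.] 0.96 [ 0.4786 -0.1476  0.063 ]
pin [144. 199.] 0.74 [ 0.4115 -0.27    0.01  ]
pin_tip [137. 219.] 0.81 [ 0.4148 -0.2296  0.01  ]
tray_end [ 89. 302.] 0.61 [ 0.4509 -0.044   0.0454]
tray_hole [ 72. 264.] 0.61 [ 0.4799 -0.1328  0.063 ]
stand [ 61. 268.] 0.98 [ 0.553  -0.0373  0.    ]
{'time': np.float64(17.2), 'q': array([-67.855,  -5.618,   0.718,  96.57 ,   9.81 , 179.945]), 'ee_pos': array([ 0.225, -0.414,  0.222]), 'tcp_rot': array([-170.19 ,    0.225,  -67.8  ]), 'opening': np.float64(0.043), 'wrist_force': array([ 0.907, -0.258,  0.296])}
[[256.73   229.6802]] [ 0.226  -0.5008  0.3869]
p 0.73 n 504 mean [ 0.4113 -0.2795] dir [0.1147 0.9934] 83.41217242743451 ends [ 0.4078 -0.3099] [ 0.4168 -0.2319]
```

View pics/w4.png

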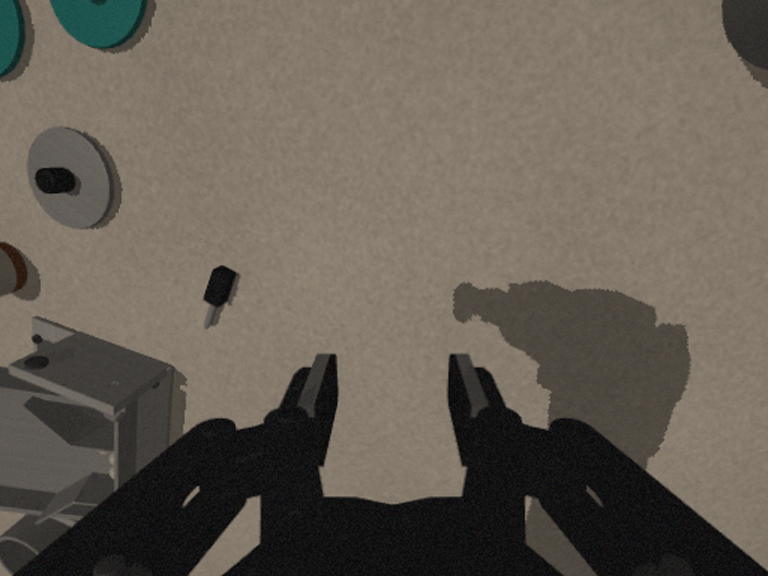

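The half turn the other way ran the last joint into its limit; the mapping is yaw = q1 + 180 - q6. I'll go back round the positive way to yaw ≈ 265.

{"fn": "send_rows", "kwargs": {
  "moves": [0.3,0.2,0,-0.215,0.53,0,0,0.3,0.2,0,-0.215,0.53,0,0,0.3,0.2,0,0,0,1,0,0.3,0.2,0,0,0,1,0,0.3,0.2,0,0,0,1,0,0.3,0.2,0,0,0,1,0,0.3,0.2,0,0,0,1,0,0.3,0.2,0,0,0,1,0]
}}

```text
time: 18.3
ee_pos: [0.2509, -0.3896, 0.2221]
tcp_rot: [-178.3, 0.4, -13.1]
wrist_force: [-0.5, 0.1, 0.5]
opening: 0.0428
grasp_force: 0.0
```

{"fn": "send_rows", "kwargs": {
  "moves": [0.3,0.2,0,0,0,1,0,0.3,0.2,0,0,0,1,0,0.3,0.2,0,0,0,1,0,0.3,0.2,0,0,0,1,0,0.3,0.2,0,0,0,1,0,0.3,0.1,0,0,0,1,0,0.3,0.1,0,0,0,1,0,0.3,0.1,0,0,0,1,0]
}}

```text
time: 19.3
ee_pos: [0.3108, -0.357, 0.2221]
tcp_rot: [-178.3, 0.4, 55.7]
wrist_force: [0.0, -0.4, -0.1]
opening: 0.0427
grasp_force: 0.0
```

{"fn": "send_rows", "kwargs": {
  "moves": [0.3,0.2,0,0,0,1,0,0.3,0.2,0,0,0,1,0,0.3,0.2,0,0,0,1,0,0.3,0.2,0,0,0,1,0,0.3,0.2,0,0,0,1,0,0.3,0.1,0,0,0,1,0,0.3,0.1,0,0,0,1,0,0.3,0.1,0,0,0,1,0]
}}

```text
time: 20.3
ee_pos: [0.3708, -0.3244, 0.2221]
tcp_rot: [-178.3, 0.4, 124.4]
wrist_force: [-0.1, -0.1, 1.2]
opening: 0.0429
grasp_force: 0.0
```

{"fn": "send_rows", "kwargs": {
  "moves": [0,0,0,0,0,1,0,0,0,0,0,0,1,0,0,0,0,0,0,1,0,0,0,0,0,0,1,0,0,0,0,0,0,1,0,0,0,0,0,0,1,0,0,0,0,0,0,1,0,0,0,0,0,0,1,0]
}}

```text
time: 21.3
ee_pos: [0.3705, -0.3245, 0.2222]
tcp_rot: [-178.3, 0.4, -166.8]
wrist_force: [-0.2, 0.2, 0.3]
opening: 0.043
grasp_force: 0.0
```

{"fn": "send_rows", "kwargs": {
  "moves": [0,0,0,0,0,1,0,0,0,0,0,0,1,0,0,0,0,0,0,1,0,0,0,0,0,0,1,0,0,0,0,0,0,1,0,0,0,0,0,0,1,0,0,0,0,0,0,1,0,0,0,0,0,0,1,0]
}}

```text
time: 22.3
ee_pos: [0.3705, -0.3245, 0.2221]
tcp_rot: [-178.3, 0.4, -98.1]
wrist_force: [-0.4, -0.4, 0.0]
opening: 0.0426
grasp_force: 0.0
```

```bash
python3 c.py w5.png bracket_hole=.063 pin=.01 pin_tip=.01 tray_end=.0454 stand=0;python3 m.py
```

```text
bracket_hole [208. 300.] 0.65 [ 0.4779 -0.1467  0.063 ]
pin [240. 204.] 0.83 [ 0.4154 -0.269   0.01  ]
pin_tip [243. 229.] 0.81 [ 0.4181 -0.2295  0.01  ]
tray_end [241. 344.] 0.75 [ 0.4502 -0.0391  0.0454]
tray_end [241. 205.] 0.67 [ 0.4091 -0.2811  0.0454]
stand [243. 205.] 0.68 [ 0.4132 -0.2644  0.    ]
{'time': np.float64(22.6), 'q': array([ -42.032,   -3.802,    2.905,   95.533,    1.225, -123.459]), 'ee_pos': array([ 0.37 , -0.325,  0.222]), 'tcp_rot': array([-178.345,    0.374,  -98.554]), 'opening': np.float64(0.042), 'wrist_force': array([0.314, 0.377, 0.048])}
[[261.2179 229.9678]] [ 0.3541 -0.4042  0.389 ]
p 0.59 n 505 mean [ 0.4111 -0.2779] dir [0.0829 0.9966] 85.24333607357346 ends [ 0.4087 -0.3076] [ 0.4149 -0.2324]
```

View pics/w5.png

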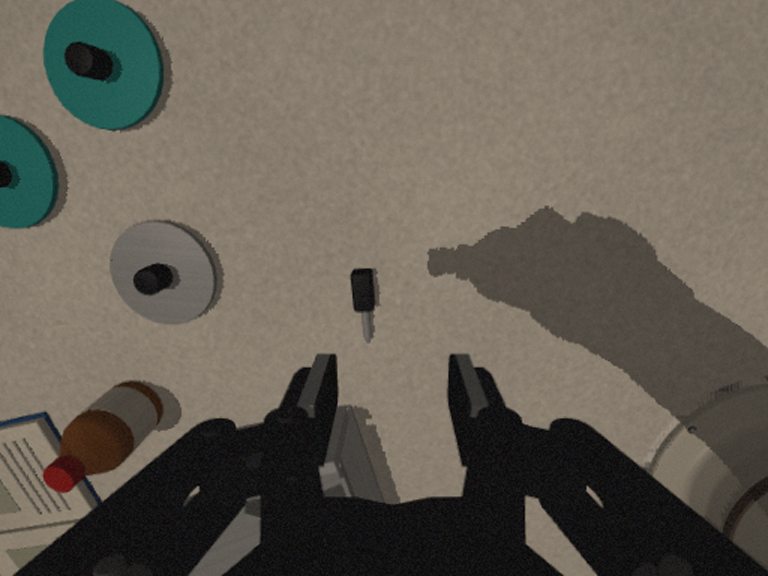

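The grey lid shows at (163,272) and the pin at (363,300), pointing at about 85.5 deg. I'll grasp it.

{"fn": "send_rows", "kwargs": {
  "moves": [0.4,0.4,-0.9,0.03,0.19,0.25,0,0.4,0.4,-0.9,0,0,0.22,0,0.4,0.4,-0.9,0,0,0,0,0.44,0.28,-0.9,0,0,0,0,0,0,-0.9,0,0,0,0,0,0,-0.9,0,0,0,0,0,0,-0.9,0,0,0,0,0,0,-0.9,0,0,0,0],
  "squeeze": 60
}}

```text
time: 23.7
ee_pos: [0.411, -0.2879, 0.0415]
tcp_rot: [-180.0, 0.4, -94.5]
wrist_force: [-0.3, -0.1, 0.4]
opening: 0.0429
grasp_force: 0.0
```

```bash
python3 c.py "w6.png" pin=.01 pin_tip=.01; python3 m.py
```

```text
pin [259. 232.] 0.88 [ 0.4136 -0.271   0.01  ]
pin_tip [263. 278.] 0.67 [ 0.4141 -0.2281  0.01  ]
{'time': np.float64(23.85), 'q': array([ -35.237,   -1.277,  -14.659,   76.945,    0.362, -120.796]), 'ee_pos': array([ 0.41 , -0.288,  0.041]), 'tcp_rot': array([179.904,   0.479, -94.443]), 'opening': np.float64(0.042), 'wrist_force': array([-0.199, -0.055,  0.73 ])}
[[261.7783 230.8225]] [ 0.4044 -0.369   0.2084]
p 0.83 n 1695 mean [ 0.4113 -0.279 ] dir [0.0698 0.9976] 85.99721929489499 ends [ 0.4093 -0.3082] [ 0.4147 -0.2314]
```

{"fn": "send_rows", "kwargs": {
  "moves": [0.04,-0.06,-0.8,0,0,0,0,0,0,-0.8,0,0,0,0,0,0,0,0,0,0,0,0,0,0,0,0,0,1,0,0,0,0,0,0,1,0,0,0,0,0,0,1,0,0,0,0,0,0,1,0,0,0,0,0,0,1]
}}

```text
time: 24.95
ee_pos: [0.4121, -0.2895, 0.0023]
tcp_rot: [-180.0, 0.4, -94.4]
wrist_force: [-0.1, -0.4, -0.2]
opening: -0.0001
grasp_force: 0.0
```

{"fn": "send_rows", "kwargs": {
  "moves": [0,0,0.8,0,0,0,1,0,0.3,0.8,0,0,0.3,1,0.4,0.3,0.5,0,0,0.4,1,0.5,0.2,0.3,0,0,0.35,1,0.5,0,0,0,0,0,1,0.5,0,0,0,0,0,1,0,0,0,0,0,0,1]
}}

```text
time: 25.82
ee_pos: [0.4601, -0.2693, 0.0612]
tcp_rot: [179.9, 0.5, -85.4]
wrist_force: [-1.2, 0.4, -0.2]
opening: 0.0002
grasp_force: 0.0
```

```bash
python3 c.py w7.png bracket_hole=.063 pin=.065 pin_tip=.065 tray_end=.0454 stand=0
```

```text
pin [308. 248.] 0.71 [ 0.4274 -0.2602  0.065 ]
pin [317. 209.] 0.63 [ 0.4254 -0.2888  0.065 ]
pin_tip [306. 250.] 0.6 [ 0.4284 -0.2593  0.065 ]
{'time': np.float64(26.125), 'q': array([ -30.611,    2.503,   -8.541,   79.202,    0.344, -125.213]), 'ee_pos': array([ 0.459, -0.27 ,  0.062]), 'tcp_rot': array([179.997,   0.423, -85.399]), 'opening': np.float64(0.0), 'wrist_force': array([ 0.182, -0.452,  0.669])}
[[261.9687 230.6274]] [ 0.4665 -0.3504  0.228 ]
```

View pics/w7.png

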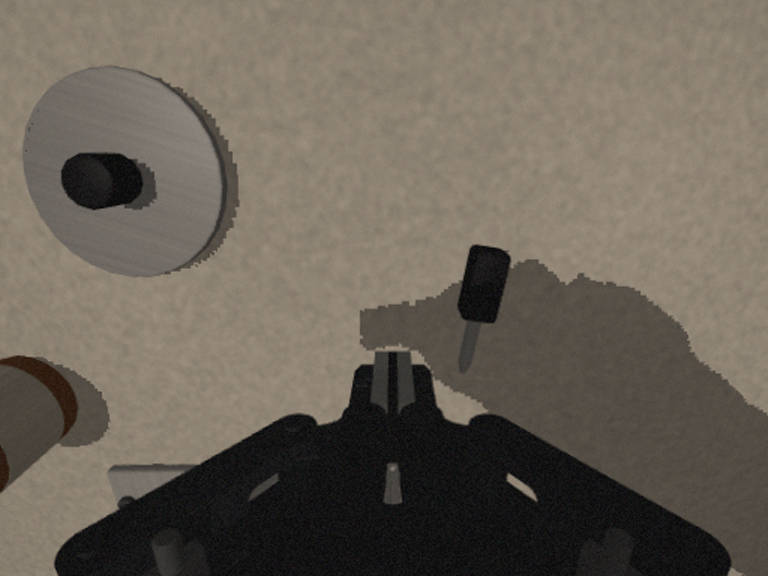

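The grasp missed; the pin is still on the bench at (480,290) in the 768 px picture. I'll re-measure it.

```bash
cat m.py > m2.py
cat >> m2.py <<'E'
for q in [(325,163),(320,215),(307,247)]: print(q,onz(c,q,.01))
E
python3 m2.py
python3 - <<'E'
from h import *
t=snap("top","t8.png",crop=(250,130,400,240),s=5)
s=snap("scene")
for q in ("pin","pin_tip"):
  for n,c in (("top",t),("scene",s)):
    for d in bot.landmark_of(n,q)[:2]: print(q,n,d,onz(c,d["pixel"],.01))
E
```

```text
p 0.87 n 1661 mean [ 0.4107 -0.2791] dir [0.0623 0.9981] 86.42851175808646 ends [ 0.409  -0.3072] [ 0.4138 -0.2308]
(325, 163) [ 0.41   -0.3085  0.01  ]
(320, 215) [ 0.4073 -0.2628  0.01  ]
(307, 247) [ 0.4143 -0.2309  0.01  ]
pin top {'pixel': [335.9, 198.9], 'p': 0.58} [ 0.42227524 -0.27670132  0.01      ]
pin top {'pixel': [255.7, 105.4], 'p': 0.39} [ 0.72164178 -0.03257057  0.01      ]
pin scene {'pixel': [198.2, 201.2], 'p': 0.52} [ 0.42179424 -0.2663638   0.01      ]
pin_tip top {'pixel': [320.0, 200.5], 'p': 0.46} [ 0.41810152 -0.22719398  0.01      ]
pin_tip scene {'pixel': [208.1, 202.5], 'p': 0.51} [ 0.43193272 -0.22914546  0.01      ]
```

View pics/t8.png

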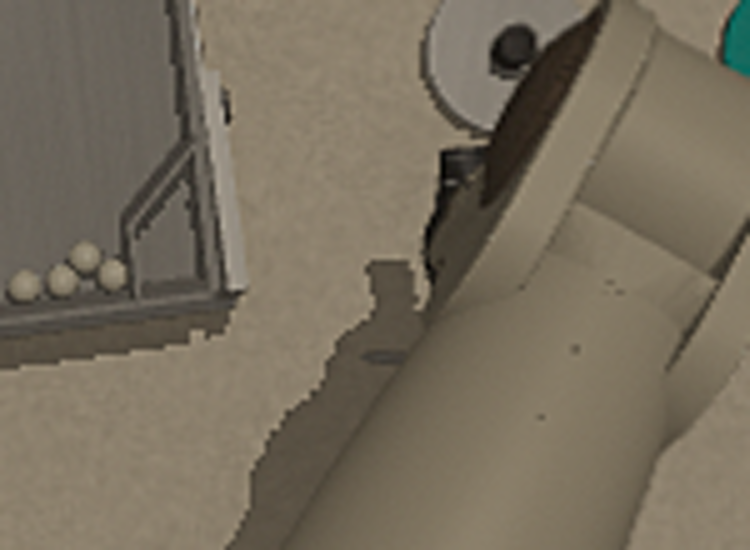

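The pin was never touched, and both misses fit fingertips about 18 mm above the reported TCP. I'll check by projection and a gentle touch on the bare bench.

{"fn": "send_rows", "kwargs": {
  "moves": [0,0,-0.8,0,0,0,1,0,0,-0.8,0,0,0,1,0,0,-0.6,0,0,0,1,0,0,-0.1,0,0,0,1,0,0,-0.1,0,0,0,1,0,0,0,0,0,0,1]
}}

```text
time: 27.28
ee_pos: [0.4599, -0.2697, 0.0027]
tcp_rot: [-180.0, 0.4, -85.4]
wrist_force: [-0.1, 0.5, 0.6]
opening: 0.0003
grasp_force: 0.0
```

Run:
```python
from h import *
c=snap("wrist"); o=bot.get_obs(); print(o["ee_pos"],o["wrist_force"],o["opening"])
for k in (-.02,-.01,0,.01,.02): print(k,proj(c,[np.array(o["ee_pos"])+[0,0,k]]))
print(c["camera_matrix"])
```

```text
[ 0.4599035  -0.26967543  0.00277986] [ 0.33689671  0.56334866 -0.58528447] 3.35725291848868e-05
-0.02 [[260.64795018 218.35750005]]
-0.01 [[260.60840806 224.0294706 ]]
0 [[260.56483855 230.28251496]]
0.01 [[260.51660049 237.20973378]]
0.02 [[260.46291094 244.92497162]]
[[274.62847752   0.         261.35561149]
 [  0.         274.62847752 194.22425593]
 [  0.           0.           1.        ]]
```

{"fn": "send_rows", "kwargs": {
  "moves": [0,0,-0.12,0,0,0,1,0,0,-0.12,0,0,0,1,0,0,-0.12,0,0,0,1,0,0,0,0,0,0,1]
}}

```text
time: 27.82
ee_pos: [0.4593, -0.2694, -0.0072]
tcp_rot: [180.0, 0.4, -85.4]
wrist_force: [-0.8, -0.1, 1.2]
opening: 0.0
grasp_force: 0.0
```

{"fn": "send_rows", "kwargs": {
  "moves": [0,0,-0.12,0,0,0,1,0,0,-0.08,0,0,0,1,0,0,0,0,0,0,1]
}}

```text
time: 28.2
ee_pos: [0.4594, -0.2694, -0.012]
tcp_rot: [180.0, 0.4, -85.4]
wrist_force: [-0.7, 0.2, -0.2]
opening: 0.0
grasp_force: 0.0
```

{"fn": "send_rows", "kwargs": {
  "moves": [0,0,-0.08,0,0,0,1,0,0,-0.08,0,0,0,1,0,0,0,0,0,0,1]
}}

```text
time: 28.58
ee_pos: [0.4594, -0.2694, -0.016]
tcp_rot: [180.0, 0.4, -85.4]
wrist_force: [0.2, 0.7, -0.7]
opening: 0.0001
grasp_force: 0.0
```

{"fn": "send_rows", "kwargs": {
  "moves": [0,0,-0.08,0,0,0,1,0,0,0,0,0,0,1]
}}

```text
time: 28.82
ee_pos: [0.4595, -0.2694, -0.018]
tcp_rot: [180.0, 0.4, -85.4]
wrist_force: [-0.4, 0.1, -0.0]
opening: 0.0004
grasp_force: 0.0
```

{"fn": "send_rows", "kwargs": {
  "moves": [0,0,-0.08,0,0,0,1,0,0,0,0,0,0,1]
}}

```text
time: 29.08
ee_pos: [0.4595, -0.2694, -0.02]
tcp_rot: [180.0, 0.4, -85.4]
wrist_force: [-0.7, -0.7, 0.0]
opening: 0.0
grasp_force: 0.0
```

{"fn": "send_rows", "kwargs": {
  "moves": [0,0,-0.06,0,0,0,1,0,0,0,0,0,0,1]
}}

```text
time: 29.32
ee_pos: [0.4595, -0.2695, -0.0214]
tcp_rot: [180.0, 0.4, -85.4]
wrist_force: [0.0, 0.1, -0.3]
opening: 0.0002
grasp_force: 0.0
```

{"fn": "send_rows", "kwargs": {
  "moves": [0,0,-0.06,0,0,0,1,0,0,-0.06,0,0,0,1,0,0,0,0,0,0,1]
}}

```text
time: 29.7
ee_pos: [0.4596, -0.2695, -0.0242]
tcp_rot: [-180.0, 0.4, -85.4]
wrist_force: [-0.1, 1.0, 2.9]
opening: 0.0002
grasp_force: 1.1
```

Run:
```python
from h import *
c=snap("wrist","w9.png",crop=(150,130,406,322),s=3); o=bot.get_obs(); print(o["ee_pos"],o["wrist_force"],o["opening"],-np.array(c["R"]).T@c["t"])
```

```text
[ 0.459606   -0.26951249 -0.02420539] [-0.49774601 -0.20798653  3.1536742 ] 9.464894578422868e-05 [ 0.46572402 -0.35052167  0.14269444]
```

View pics/w9.png

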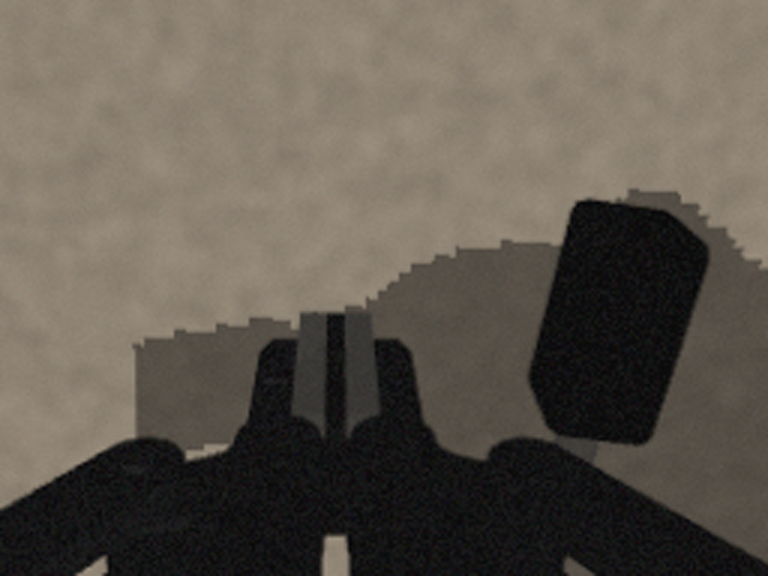

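The bench is touched at a reported z of -0.024, so the real fingertips are 24 mm short of the reported TCP along the tool. I'll use that offset from here. Now regrasp the pin.

{"fn": "send_rows", "kwargs": {
  "moves": [0,0,1,0,0,0,0,0,0,0.8,0,0,-0.5,0,-1,-0.4,0,0,0,-0.45,0,-0.94,-0.38,0,0,0,0,0,0,0,-1,0,0,0,0,0,0,-0.6,0,0,0,0,0,0,0,0,0,0,0]
}}

```text
time: 30.62
ee_pos: [0.4104, -0.2883, -0.0205]
tcp_rot: [179.9, 0.5, -93.5]
wrist_force: [0.3, -1.4, 0.8]
opening: 0.0426
grasp_force: 0.0
```

```bash
python3 c.py "w10.png" pin=.01 ; python3 m.py
```

```text
pin [259. 285.] 0.94 [ 0.4126 -0.2673  0.01  ]
{'time': np.float64(30.725), 'q': array([ -35.306,    0.699,  -19.527,   69.989,    0.361, -121.787]), 'ee_pos': array([ 0.411, -0.289, -0.019]), 'tcp_rot': array([-179.992,    0.42 ,  -93.52 ]), 'opening': np.float64(0.043), 'wrist_force': array([ 0.289, -0.119, -0.229])}
[[259.2325 230.5974]] [ 0.4054 -0.3697  0.1462]
p 0.65 n 3249 mean [ 0.4112 -0.2795] dir [0.0767 0.9971] 85.59878885618937 ends [ 0.4089 -0.3093] [ 0.415  -0.2298]
```

{"fn": "send_rows", "kwargs": {
  "moves": [0,0,0,0,0,0,0.5,0,0,0,0,0,0,1,0,0,0,0,0,0,1,0,0,0,0,0,0,1,0,0,0,0,0,0,1],
  "squeeze": 80
}}

```text
time: 31.45
ee_pos: [0.4116, -0.2893, -0.0185]
tcp_rot: [-179.9, 0.4, -93.5]
wrist_force: [-0.8, 0.5, 5.9]
opening: 0.0179
grasp_force: 78.9
```

{"fn": "send_rows", "kwargs": {
  "moves": [0,0,0.8,0,0,0,1,0.3,0.3,0.8,0,0,0.3,1,0.7,0.56,0.52,0,0,0.4,1,0.7,0.6,0,0,0,0.36,1,0.7,0.6,0,0,0,0,1,0.56,0.5,0,0,0,0,1,0,0,0,0,0,0,1]
}}

```text
time: 32.33
ee_pos: [0.4856, -0.2243, 0.0335]
tcp_rot: [180.0, 0.4, -84.4]
wrist_force: [-0.4, -0.4, -1.4]
opening: 0.0178
grasp_force: 78.3
```

Run:
```python
from h import *
np.set_printoptions(precision=4,suppress=True)
c=snap("wrist","w11.png",crop=(160,190,360,340),s=4); o=bot.get_obs(); print(o["ee_pos"],o["tcp_rot"],o["opening"],o["wrist_force"],-np.array(c["R"]).T@c["t"])
for q in("bracket_hole","pin_tip","pin"):
  for d in bot.landmark_of("wrist",q)[:3]: print(q,d,onz(c,d["pixel"],.063))
```

```text
[ 0.4851 -0.2247  0.0335] [179.9722   0.4282 -84.3754] 0.018010960789218128 [-0.2878  0.7264 -0.2512] [ 0.4933 -0.3052  0.2003]
pin_tip {'pixel': [259.2, 287.0], 'p': 0.74} [ 0.4842 -0.2011  0.063 ]
pin_tip {'pixel': [259.1, 333.2], 'p': 0.69} [ 0.4808 -0.1654  0.063 ]
pin {'pixel': [260.3, 285.2], 'p': 0.66} [ 0.4836 -0.2025  0.063 ]
```

View pics/w11.png

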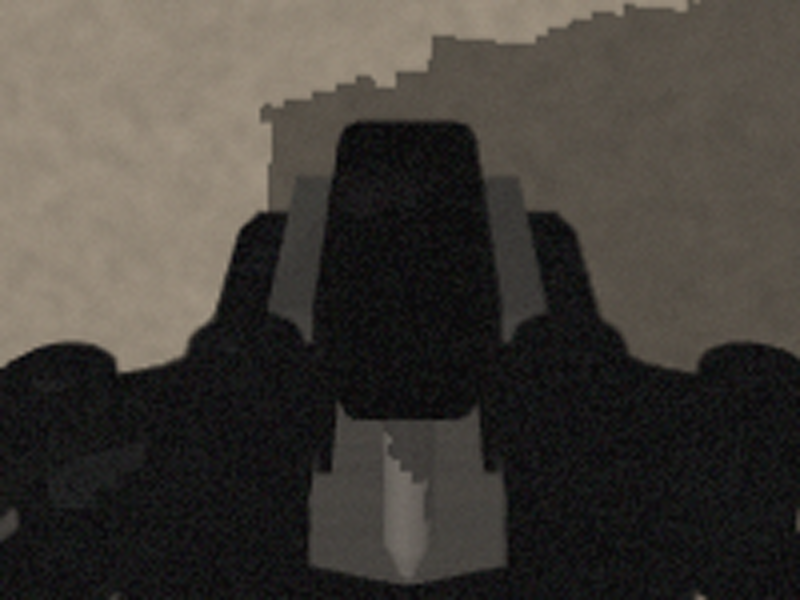

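The crop shows the pin held straight, with its tip at (408,578), i.e. within about 1 mm of where it should be. The hole is hidden by the palm. I'll advance gently along the stand's y and watch the force.

{"fn": "send_rows", "kwargs": {
  "moves": [0.03,0.2,0.05,0,0,0,1,-0.02,0.2,0,0,0,0,1,-0.02,0.2,0,0,0,0,1,-0.01,0.15,0,0,0,0,1,-0.01,0.1,0,0,0,0,1,0,0,0,0,0,0,1]
}}

```text
time: 33.28
ee_pos: [0.4837, -0.2039, 0.0348]
tcp_rot: [179.9, 0.4, -84.4]
wrist_force: [-3.6, -2.8, -0.7]
opening: 0.0181
grasp_force: 78.4
```

{"fn": "send_rows", "kwargs": {
  "moves": [-0.01,0.1,0,0,0,0,1,-0.01,0.1,0,0,0,0,1,0,0,0,0,0,0,1]
}}

```text
time: 33.65
ee_pos: [0.4825, -0.1988, 0.0346]
tcp_rot: [179.9, 0.4, -84.4]
wrist_force: [-6.8, -2.2, 0.4]
opening: 0.0177
grasp_force: 78.6
```

Tip has entered; the side force pushes toward -x, so I'll yield that way and push on.

{"fn": "send_rows", "kwargs": {
  "moves": [-0.07,0.1,0,0,0,0,1,-0.02,0.15,0,0,0,0,1,-0.015,0.15,0,0,0,0,1,0,0,0,0,0,0,1]
}}

```text
time: 34.15
ee_pos: [0.481, -0.1881, 0.0348]
tcp_rot: [180.0, 0.5, -84.4]
wrist_force: [-3.1, 1.7, -0.9]
opening: 0.0179
grasp_force: 78.5
```

{"fn": "send_rows", "kwargs": {
  "moves": [-0.03,0.12,0,0,0,0,1,-0.015,0.12,0,0,0,0,1,-0.015,0.12,0,0,0,0,1,0,0,0,0,0,0,1]
}}

```text
time: 34.65
ee_pos: [0.4798, -0.1794, 0.035]
tcp_rot: [-180.0, 0.4, -84.4]
wrist_force: [-0.3, 0.1, -0.0]
opening: 0.0181
grasp_force: 78.5
```

{"fn": "send_rows", "kwargs": {
  "moves": [-0.015,0.12,0,0,0,0,1,-0.015,0.1,0,0,0,0,1,0,0,0,0,0,0,1]
}}

```text
time: 35.02
ee_pos: [0.4792, -0.1745, 0.0351]
tcp_rot: [-180.0, 0.4, -84.4]
wrist_force: [0.6, -3.2, -1.3]
opening: 0.0178
grasp_force: 78.5
```

{"fn": "send_rows", "kwargs": {
  "moves": [-0.015,0.12,0,0,0,0,1,-0.015,0.12,0,0,0,0,1,0,0,0,0,0,0,1]
}}

```text
time: 35.4
ee_pos: [0.4792, -0.1745, 0.0355]
tcp_rot: [-180.0, -0.3, -84.6]
wrist_force: [3.3, -35.2, -7.6]
opening: 0.0178
grasp_force: 78.6
```

{"fn": "send_rows", "kwargs": {
  "moves": [-0.01,0.12,0,0,0,0,1,-0.01,0.1,0,0,0,0,1,0,0,0,0,0,0,1]
}}

```text
time: 35.78
ee_pos: [0.4792, -0.1746, 0.0359]
tcp_rot: [-180.0, -1.0, -84.9]
wrist_force: [4.0, -66.4, -13.0]
opening: 0.0176
grasp_force: 78.8
```

Blocked with 66 N at about 30–36 mm depth, which fits the shoulder on the bracket. I'll unload, release and verify.

{"fn": "send_rows", "kwargs": {
  "moves": [0.02,-0.3,0,0,0,0,1,0,0,0,0,0,0,1]
}}

```text
time: 36.02
ee_pos: [0.4791, -0.1745, 0.0354]
tcp_rot: [-179.9, -0.0, -84.6]
wrist_force: [2.3, -23.6, -5.1]
opening: 0.0178
grasp_force: 80.0
```

{"fn": "send_rows", "kwargs": {
  "moves": [0,-0.1,0,0,0,0,1,0,0,0,0,0,0,0,0,0,0,0,0,0,0,0,0,0,0,0,0,0,0,0,0.6,0,0,0,0,0,-0.2,1,0,0,0,0,0,-1,1,0,0,0,0,0,-1,1,0,0,0,0]
}}

```text
time: 37.02
ee_pos: [0.4784, -0.2281, 0.1271]
tcp_rot: [-179.9, 0.4, -84.4]
wrist_force: [0.4, -1.4, 0.1]
opening: 0.0424
grasp_force: 0.0
```

{"fn": "send_rows", "kwargs": {
  "moves": [-1,-1,1,0,0,0,0,-1,-1,1,0,0,0,0,-1,-0.2,1,0,0,0,0,-1,0,0,0,0,0,0,-1,0,0,0,0,0,0,-1,0,0,0,0,0,0,-1,0,0,0,0,0,0]
}}

```text
time: 37.9
ee_pos: [0.3024, -0.2826, 0.2011]
tcp_rot: [-179.9, 0.4, -84.4]
wrist_force: [0.5, -0.4, -0.1]
opening: 0.0428
grasp_force: 0.0
```

```bash
cat > d.py <<'E'
from h import *
np.set_printoptions(precision=4,suppress=True)
c=snap("wrist"); o=bot.get_obs(); print(o["time"],o["ee_pos"],o["tcp_rot"],o["q"])
for q,z in(("bracket_hole",.063),("pin",.063),("pin_tip",.063),("stand",0),("tray_end",.0454)):
  for d in bot.landmark_of("wrist",q)[:2]: print(q,d,onz(c,d["pixel"],z))
t=snap("top"); cv2.imwrite("pics/t12.png",np.vstack([cv2.resize(c["color"][170:,:,::-1],(800,334)),cv2.resize(t["color"][130:215,210:410,::-1],(620,264),interpolation=2).copy() if 0 else cv2.resize(t["color"][130:195,210:406,::-1],(800,265),interpolation=2)]))
for q,z in(("pin",.063),("scoop_grip",.038),("scoop_lip",0),("scoop",0),("jar",0),("lid",.006)):
  for d in bot.landmark_of("top",q)[:2]: print(q,"top",d,onz(t,d["pixel"],z))
for d in bot.trace("top","scoop")[:2]:
    m=np.argwhere(d["region"]); print(d["extent"],d["p"],m.mean(0)[::-1],onz(t,m.mean(0)[::-1],0.01))
E
python3 d.py
```

```text
37.95 [ 0.3005 -0.2824  0.2016] [-179.9908    0.3627  -84.4411] [ -43.4039  -13.5383   -7.9193   95.8864    0.2451 -138.9633]
bracket_hole {'pixel': [116.1, 263.2], 'p': 0.94} [ 0.4788 -0.1495  0.063 ]
stand {'pixel': [97.3, 294.2], 'p': 0.65} [ 0.5506 -0.0416  0.    ]
stand {'pixel': [120.1, 285.4], 'p': 0.4} [ 0.5106 -0.0639  0.    ]
pin top {'pixel': [300.0, 179.7], 'p': 0.54} [ 0.4785 -0.1616  0.063 ]
scoop_grip top {'pixel': [102.1, 195.7], 'p': 0.79} [0.4415 0.4413 0.038 ]
scoop_grip top {'pixel': [129.0, 262.5], 'p': 0.76} [0.2382 0.3569 0.038 ]
scoop_lip top {'pixel': [142.8, 216.5], 'p': 0.86} [0.377  0.3255 0.    ]
scoop_lip top {'pixel': [165.0, 286.4], 'p': 0.6} [0.1604 0.2561 0.    ]
scoop top {'pixel': [154.9, 273.9], 'p': 0.95} [0.199  0.2874 0.    ]
scoop top {'pixel': [126.7, 210.0], 'p': 0.6} [0.398  0.3766 0.    ]
jar top {'pixel': [174.8, 153.6], 'p': 0.81} [0.5737 0.225  0.    ]
lid top {'pixel': [409.9, 138.4], 'p': 0.95} [ 0.61   -0.5183  0.006 ]
lid top {'pixel': [387.6, 101.6], 'p': 0.95} [ 0.7297 -0.4524  0.006 ]
[88.3, 191.2, 147.2, 225.8] 0.67 [120.7482 208.0338] [0.404  0.3922 0.01  ]
[117.6, 250.0, 172.4, 296.9] 0.61 [148.3723 274.5281] [0.1984 0.3052 0.01  ]
```

View pics/t12.png

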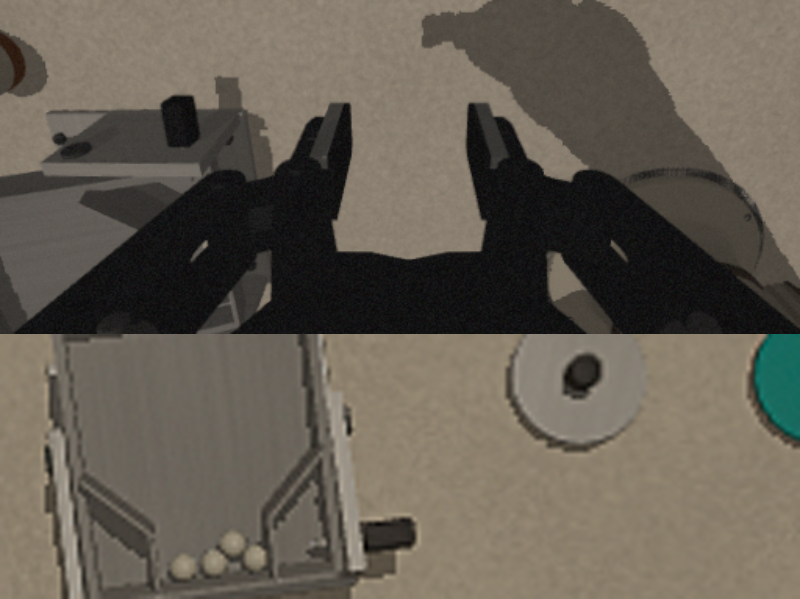

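Bottom crop: the pin grip (363–415, 535) sits flush on the bracket, so it is home, and the balls are in the bay. The scoop has been knocked to a new place: grip (0.4415,0.4413), lip (0.377,0.3255). I'll go there.

{"fn": "send_rows", "kwargs": {
  "moves": [0.19,0.97,0,0,0,-0.5,0,0.19,0.97,0,0,0,-0.5,0,0.19,0.97,0,0,0,-0.5,0,0.19,0.97,0,0,0,-0.5,0,0.19,0.97,0,0,0,-0.5,0,0.19,0.97,0,0,0,-0.5,0,0.19,0.97,0,0,0,-0.5,0,0.19,0.97,0,0,0,-0.5,0]
}}

```text
time: 39.6
ee_pos: [0.3413, -0.0879, 0.2]
tcp_rot: [-180.0, 0.4, -119.0]
wrist_force: [1.0, -0.6, -0.2]
opening: 0.0426
grasp_force: 0.0
```

{"fn": "send_rows", "kwargs": {
  "moves": [0.19,0.97,0,0,0,0,0,0.19,0.97,0,0,0,0,0,0.19,0.97,0,0,0,0,0,0.19,0.97,0,0,0,0,0,0.19,0.97,0,0,0,0,0,0.19,0.97,0,0,0,0,0,0.19,0.97,0,0,0,0,0,0.19,0.97,0,0,0,0,0]
}}

```text
time: 40.6
ee_pos: [0.3793, 0.1061, 0.1999]
tcp_rot: [-180.0, 0.4, -118.8]
wrist_force: [1.2, -0.3, 0.2]
opening: 0.0424
grasp_force: 0.0
```

{"fn": "send_rows", "kwargs": {
  "moves": [0.19,0.97,0,0,0,0,0,0.19,0.97,0,0,0,0,0,0.19,0.97,0,0,0,0,0,0.19,0.97,0,0,0,0,0,0.19,0.97,0,0,0,0,0,0.19,0.97,0,0,0,0,0,0.19,0.97,0,0,0,0,0,0.19,0.97,0,0,0,0,0]
}}

```text
time: 41.6
ee_pos: [0.4173, 0.3001, 0.1998]
tcp_rot: [-180.0, 0.4, -118.8]
wrist_force: [-0.3, 0.4, -0.2]
opening: 0.0428
grasp_force: 0.0
```

{"fn": "send_rows", "kwargs": {
  "moves": [0.19,0.97,0,0,0,0,0,0.19,0.97,0,0,0,0,0,0.19,0.97,0,0,0,0,0,0.19,0.97,0,0,0,0,0]
}}

```text
time: 42.1
ee_pos: [0.4363, 0.3971, 0.1997]
tcp_rot: [180.0, 0.4, -118.8]
wrist_force: [1.1, -0.8, -0.1]
opening: 0.0423
grasp_force: 0.0
```

```bash
python3 c.py w13.png scoop_grip=.038 scoop_lip=0 scoop=0 jar=0
cat > sc.py <<'E'
from h import *
np.set_printoptions(precision=4,suppress=True)
w=snap("wrist")
for d in bot.trace("wrist","scoop")[:2]:
    m=np.array(d["region"]).astype(np.uint8); g=cv2.cvtColor(w["color"],cv2.COLOR_RGB2GRAY)
    k=np.argwhere((m>0)&(g<60))[:,::-1]
    print("scoop",d["p"],d["extent"],"dark px",len(k))
    if len(k)>50:
        P=np.array([onz(w,x,.042)[:2] for x in k]); mu=P.mean(0); u=np.linalg.svd(P-mu,full_matrices=0)[2][0]; s=(P-mu)@u
        print("handle mean",mu,"dir",np.degrees(np.arctan2(u[1],u[0])),"ends",mu+u*s.min(),mu+u*s.max())
E
python3 sc.py
```

```text
scoop_grip [402.  63.] 0.79 [0.2389 0.3623 0.038 ]
scoop_grip [287. 207.] 0.71 [0.4291 0.453  0.038 ]
scoop_lip [283.  96.] 0.95 [0.3691 0.3321 0.    ]
scoop [282. 134.] 0.67 [0.3921 0.3732 0.    ]
jar [104. 104.] 0.79 [ 0.575  0.228 -0.   ]
{'time': np.float64(42.35), 'q': array([ 42.168,   9.885,  14.694,  94.451,   0.126, -19.027]), 'ee_pos': array([0.436, 0.396, 0.2  ]), 'tcp_rot': array([ 179.997,    0.379, -118.805]), 'opening': np.float64(0.043), 'wrist_force': array([-0.623, -0.395, -1.032])}
[[260.5953 228.7951]] [0.3971 0.3259 0.3666]
scoop 0.92 [253.3, 97.9, 318.0, 237.9] dark px 858
handle mean [0.4251 0.4438] dir 53.886238572872685 ends [0.377  0.3778] [0.4537 0.483 ]
scoop 0.9 [369.1, 0.0, 447.9, 102.3] dark px 1978
handle mean [0.2289 0.3532] dir 44.43114018128442 ends [0.188 0.313] [0.2674 0.3909]
```

{"fn": "send_rows", "kwargs": {
  "moves": [-0.1,0.7,-0.8,0,0,0,0,-0.1,0.7,-0.8,0,0,0,0,-0.1,0.7,-0.8,0,0,0,0,0,0,-0.4,0,0,0,0,0,0,0,0,0,0,0]
}}

```text
time: 43.08
ee_pos: [0.4282, 0.4484, 0.1287]
tcp_rot: [180.0, 0.3, -118.8]
wrist_force: [-1.0, -0.2, 0.9]
opening: 0.0426
grasp_force: 0.0
```

```bash
python3 c.py w14.png scoop_grip=.038 scoop_lip=0 scoop=0; sed -i 's/g<60/g<38/; s/k=np.argwhere/nc,lab,st,_=cv2.connectedComponentsWithStats(((m>0)\&(g<38)).astype(np.uint8)); k=np.argwhere(lab==1+np.argmax(st[1:,4]))[:,::-1]; kk=np.argwhere/' sc.py; python3 sc.py
```

```text
scoop_grip [259. 195.] 0.88 [0.4327 0.452  0.038 ]
scoop_lip [254.  56.] 0.85 [0.3732 0.3345 0.    ]
scoop [257.  55.] 0.35 [0.3711 0.3351 0.    ]
{'time': np.float64(43.275), 'q': array([ 46.226,  13.372,  11.137,  87.274,   0.099, -14.94 ]), 'ee_pos': array([0.429, 0.449, 0.131]), 'tcp_rot': array([-179.969,    0.5  , -118.834]), 'opening': np.float64(0.043), 'wrist_force': array([-0.689, -0.499,  0.019])}
[[260.1006 232.9381]] [0.3892 0.3774 0.2957]
scoop 0.75 [215.5, 53.3, 301.7, 232.4] dark px 1186
handle mean [0.4301 0.4488] dir 63.24837049233134 ends [0.4129 0.4147] [0.4488 0.4859]
scoop 0.63 [393.8, 0.0, 427.2, 49.0] dark px 1119
handle mean [0.2509 0.3801] dir 52.791662896489846 ends [0.2391 0.3646] [0.2627 0.3957]
```

{"fn": "send_rows", "kwargs": {
  "moves": [0.05,0,-0.9,0,0,0.23,0,0,0,-0.9,0,0,0,0,0,0,-0.9,0,0,0,0,0,0,-0.9,0,0,0,0,0,0,-0.9,0,0,0,0,0,0,-0.85,0,0,0,0,0,0,0,0,0,0,0,0,0,0,0,0,0,0.4]
}}

```text
time: 44.38
ee_pos: [0.4304, 0.4491, -0.0026]
tcp_rot: [-180.0, 0.5, -116.8]
wrist_force: [-0.0, -0.2, 1.4]
opening: 0.0265
grasp_force: 0.0
```

{"fn": "send_rows", "kwargs": {
  "moves": [0,0,0,0,0,0,1,0,0,0,0,0,0,1,0,0,0,0,0,0,1,0,0,0,0,0,0,1],
  "squeeze": 100
}}

```text
time: 44.88
ee_pos: [0.4306, 0.4494, -0.0023]
tcp_rot: [-179.9, 0.6, -116.8]
wrist_force: [0.9, -0.4, 6.6]
opening: 0.0139
grasp_force: 98.5
```

Scoop gripped (TCP at scoop x≈85 mm, 2.3 mm below its underside level). I'll lift it, turn it in line with the tray and carry it over.

{"fn": "send_rows", "kwargs": {
  "moves": [0,0,1,0,0,0,1,0,0,1,0,0,0,1,0,0,1,0,0,0,1,0,0,1,0,0,0,1,0,0,1,0,0,0,1,0,0,1,0,0,0,1,0,0,1,0,0,0,1,0,0,1,0,0,0,1]
}}

```text
time: 45.88
ee_pos: [0.4298, 0.4487, 0.1971]
tcp_rot: [-180.0, 0.4, -116.8]
wrist_force: [-0.9, 0.1, -2.1]
opening: 0.0143
grasp_force: 97.7
```

{"fn": "send_rows", "kwargs": {
  "moves": [0.35,-0.96,0,0,0,-0.42,1,0.35,-0.96,0,0,0,-0.42,1,0.35,-0.96,0,0,0,-0.42,1,0.35,-0.96,0,0,0,-0.42,1,0.35,-0.96,0,0,0,-0.42,1,0.35,-0.96,0,0,0,-0.42,1,0.35,-0.96,0,0,0,-0.42,1,0.35,-0.96,0,0,0,-0.42,1]
}}

```text
time: 46.88
ee_pos: [0.4999, 0.2548, 0.1952]
tcp_rot: [-180.0, 0.4, -146.0]
wrist_force: [-0.1, -0.1, -0.7]
opening: 0.0144
grasp_force: 97.7
```

{"fn": "send_rows", "kwargs": {
  "moves": [0.35,-0.96,0,0,0,-0.42,1,0.35,-0.96,0,0,0,-0.42,1,0.35,-0.96,0,0,0,-0.42,1,0.35,-0.96,0,0,0,-0.42,1,0.35,-0.96,0,0,0,-0.42,1,0.35,-0.96,0,0,0,-0.42,1,0.35,-0.96,0,0,0,-0.42,1,0.35,-0.96,0,0,0,-0.4,1]
}}

```text
time: 47.88
ee_pos: [0.5695, 0.0629, 0.1952]
tcp_rot: [-180.0, 0.3, -174.7]
wrist_force: [-0.6, 0.1, -1.7]
opening: 0.0142
grasp_force: 97.7
```

{"fn": "send_rows", "kwargs": {
  "moves": [0.35,-0.98,0,0.06,-0.61,0,1,0.35,-0.98,0,0.06,-0.61,0,1,0.35,-0.98,0,0.06,-0.61,0,1,0.35,-0.98,0,0.06,-0.61,0,1,0,0,0,0,0,0,1]
}}

```text
time: 48.5
ee_pos: [0.6031, -0.0355, 0.1949]
tcp_rot: [180.0, 21.5, -174.7]
wrist_force: [-0.2, 0.6, -0.1]
opening: 0.014
grasp_force: 97.8
```

```bash
cat > e.py <<'E'
from h import *
np.set_printoptions(precision=4,suppress=True)
o=bot.get_obs(); p=np.array(o["ee_pos"]); R=Ro.from_euler("xyz",o["tcp_rot"],degrees=True).as_matrix()
# scoop pose from grasp: scoop x=-tool x, z=-tool z, TCP at scoop (85,0,-2.3)mm
S=np.column_stack([-R[:,0],R[:,1],-R[:,2]]); so=p-S@[.085,0,-.0023]; lip=so+S@[-.045,0,0]
y=np.radians(5.6);th=.30;O=np.array([.5522,-.0392,.075])
T=np.array([[np.cos(y),-np.sin(y),0],[np.sin(y),np.cos(y),0],[0,0,1]])@Ro.from_euler("y",-th).as_matrix()
print("t",o["time"],"tcp",p,o["tcp_rot"],"q",o["q"],"F",o["wrist_force"],"op",o["opening"])
print("lip tray",T.T@(lip-O)*1e3,"back tray",T.T@(so+S@[.045,0,0]-O)*1e3,"scoop x in tray",T.T@S[:,0],"scoop x world",S[:,0],"lip world",lip)
import sys
if len(sys.argv)>1:
    for n in sys.argv[1:]:
        c=snap(n)
        L=bot.landmark_of(n,"scoop_lip")[:2]; print(n,"lip",L,"expected",proj(c,[lip]))
        for d in bot.landmark_of(n,"tray_end")[:1]:
            P,dd=ray(c,d["pixel"]); n_=T[:,2]; X=P+dd*(n_@(O-P))/(n_@dd); print("tray_end",d["p"],"in tray mm",T.T@(X-O)*1e3)
        for d in bot.boxes_of(n,"ball1"):
            e=d["extent"]; P,dd=ray(c,[(e[0]+e[2])/2,(e[1]+e[3])/2]); n_=T[:,2]; Q=O+n_*.01
            X=P+dd*(n_@(Q-P))/(n_@dd); print("ball",round(d["p"],2),np.round(e),"tray mm",T.T@(X-O)*1e3,"world",onz(c,[(e[0]+e[2])/2,(e[1]+e[3])/2],.02))
E
python3 e.py top wrist
```

```text
t 48.5 tcp [ 0.6031 -0.0355  0.1949] [ 179.9874   21.4543 -174.67  ] q [ -5.3722 -10.6328  -9.708   69.8128   3.9071  -9.9763] F [-0.1746  0.5868 -0.1163] op 0.013995148588858032
lip tray [-45.6673  -0.7536  92.073 ] back tray [44.0825 -1.1483 98.7674] scoop x in tray [ 0.9972 -0.0044  0.0744] scoop x world [0.9267 0.0865 0.3658] lip world [ 0.4818 -0.0469  0.1495]
top lip [{'pixel': [162.2, 285.1], 'p': 0.67}] expected [[261.7209 176.0658]]
ball 0.21 [257. 115. 261. 125.] tray mm [103.6167 -11.0953  10.    ] world [ 0.6719 -0.0411  0.02  ]
wrist lip [] expected [[258.7857   1.6619]]
```

{"fn": "send_rows", "kwargs": {
  "moves": [0.19,0.025,-0.85,0,0,0,1,0.19,0.025,-0.85,0,0,0,1,0.19,0.025,-0.85,0,0,0,1,0.19,0.025,-0.8,0,0,0,1,0,0,0,0,0,0,1]
}}

```text
time: 49.52
ee_pos: [0.6231, -0.0302, 0.1103]
tcp_rot: [180.0, 21.3, -174.4]
wrist_force: [0.3, 0.2, -0.6]
opening: 0.0139
grasp_force: 97.8
```

```bash
python3 e.py wrist
```

```text
t 49.525 tcp [ 0.6231 -0.0302  0.1103] [ 179.951    21.2835 -174.4006] q [ -4.6357  -7.7766 -16.5007  60.3096   3.7463  -9.5508] F [ 0.2554  0.2497 -0.5729] op 0.01390542996353053
lip tray [-51.1686   1.9908   5.6061] back tray [38.6016  1.9899 12.0327] scoop x in tray [ 0.9974 -0.      0.0714] scoop x world [0.9273 0.0909 0.363 ] lip world [ 0.5017 -0.0422  0.0652]
wrist lip [{'pixel': [261.3, 9.2], 'p': 0.6}] expected [[262.3411   6.1816]]
```

{"fn": "send_rows", "kwargs": {
  "moves": [0.03,-0.04,-0.1,0,0,0,1,0.03,-0.04,-0.1,0,0,0,1,0,0,0,0,0,0,1]
}}

```text
time: 50.1
ee_pos: [0.6253, -0.0329, 0.1072]
tcp_rot: [180.0, 21.5, -174.4]
wrist_force: [0.3, 0.3, -2.7]
opening: 0.0144
grasp_force: 97.8
```

{"fn": "send_rows", "kwargs": {
  "moves": [0.01,0,-0.04,0,0,0,1,0.01,0,-0.04,0,0,0,1,0,0,0,0,0,0,1]
}}

```text
time: 50.48
ee_pos: [0.6259, -0.0327, 0.1054]
tcp_rot: [180.0, 21.5, -174.4]
wrist_force: [0.5, -0.5, -0.0]
opening: 0.0142
grasp_force: 97.8
```

{"fn": "send_rows", "kwargs": {
  "moves": [0.01,0,-0.05,0,0,0,1,0.01,0,-0.05,0,0,0,1,0,0,0,0,0,0,1]
}}

```text
time: 50.85
ee_pos: [0.6271, -0.0328, 0.1038]
tcp_rot: [-180.0, 21.6, -174.4]
wrist_force: [1.3, -0.3, 4.4]
opening: 0.0142
grasp_force: 98.6
```

{"fn": "send_rows", "kwargs": {
  "moves": [0.01,0,-0.05,0,0,0,1,0,0,0,0,0,0,1]
}}

```text
time: 51.1
ee_pos: [0.6276, -0.0328, 0.1031]
tcp_rot: [-180.0, 21.6, -174.4]
wrist_force: [1.3, -0.1, 6.9]
opening: 0.0141
grasp_force: 98.9
```

Lip on the floor (7 N). I'll slide it down the slope into the bay.

{"fn": "send_rows", "kwargs": {
  "moves": [-0.152,-0.015,-0.047,0,0,0,1,-0.152,-0.015,-0.047,0,0,0,1,-0.152,-0.015,-0.047,0,0,0,1,-0.152,-0.015,-0.047,0,0,0,1,-0.152,-0.015,-0.047,0,0,0,1,-0.152,-0.015,-0.047,0,0,0,1,-0.152,-0.015,-0.047,0,0,0,1,-0.152,-0.015,-0.047,0,0,0,1]
}}

```text
time: 52.1
ee_pos: [0.5978, -0.0354, 0.0945]
tcp_rot: [180.0, 21.7, -174.4]
wrist_force: [3.9, 2.4, 7.9]
opening: 0.0144
grasp_force: 98.8
```

```bash
python3 e.py
```

```text
t 52.1 tcp [ 0.5978 -0.0354  0.0945] [ 179.9789   21.7466 -174.3942] q [ -5.5129 -11.4874 -21.5995  58.5162   4.1179 -10.3453] F [3.9399 2.4065 7.9352] op 0.014357871224297845
lip tray [-80.3159  -0.6622  -2.9554] back tray [ 9.3995 -0.6537  4.1965] scoop x in tray [0.9968 0.0001 0.0795] scoop x world [0.9244 0.0907 0.3705] lip world [ 0.4768 -0.0473  0.0484]
```

{"fn": "send_rows", "kwargs": {
  "moves": [-0.114,-0.011,-0.035,0,0,0,1,-0.114,-0.011,-0.035,0,0,0,1,-0.114,-0.011,-0.035,0,0,0,1,-0.114,-0.011,-0.035,0,0,0,1,0,0,0,0,0,0,1]
}}

```text
time: 52.72
ee_pos: [0.5871, -0.0362, 0.0917]
tcp_rot: [180.0, 21.8, -174.4]
wrist_force: [6.3, 3.8, 8.7]
opening: 0.0141
grasp_force: 98.8
```

{"fn": "send_rows", "kwargs": {
  "moves": [-0.08,-0.008,-0.025,0,0,0,1,-0.08,-0.008,-0.025,0,0,0,1,-0.08,-0.008,-0.025,0,0,0,1,0,0,0,0,0,0,1]
}}

```text
time: 53.22
ee_pos: [0.5806, -0.0368, 0.0894]
tcp_rot: [180.0, 21.8, -174.4]
wrist_force: [4.6, 3.3, 8.9]
opening: 0.014
grasp_force: 98.8
```

{"fn": "send_rows", "kwargs": {
  "moves": [-0.06,-0.006,-0.018,0,0,0,1,-0.06,-0.006,-0.018,0,0,0,1,-0.06,-0.006,-0.018,0,0,0,1,0,0,0,0,0,0,1]
}}

```text
time: 53.72
ee_pos: [0.5762, -0.0372, 0.088]
tcp_rot: [179.9, 21.8, -174.4]
wrist_force: [4.6, 4.0, 8.9]
opening: 0.0142
grasp_force: 98.8
```

{"fn": "send_rows", "kwargs": {
  "moves": [-0.06,-0.006,-0.018,0,0,0,1,-0.06,-0.006,-0.018,0,0,0,1,0,0,0,0,0,0,1]
}}

```text
time: 54.1
ee_pos: [0.5751, -0.0372, 0.089]
tcp_rot: [180.0, 22.1, -174.3]
wrist_force: [11.0, 4.5, 10.7]
opening: 0.0143
grasp_force: 98.8
```

{"fn": "send_rows", "kwargs": {
  "moves": [-0.06,-0.006,-0.018,0,0,0,1,-0.06,-0.006,-0.018,0,0,0,1,0,0,0,0,0,0,1]
}}

```text
time: 54.48
ee_pos: [0.5742, -0.0372, 0.0902]
tcp_rot: [180.0, 22.3, -174.3]
wrist_force: [18.9, 7.8, 14.1]
opening: 0.0142
grasp_force: 98.8
```

The lip is at the wall (19 N). I'll work out the raise-the-lip rotation about the scoop's back edge so the balls roll back into the bowl.

```bash
python3 e.py
cat > f.py <<'E'
from h import *
exec(open("e.py").read().split("import sys")[0].split("np.set")[1].join(["np.set",""]))
l=T.T@(lip-O); xw,zf=l[0],l[2]-.0005; yl=l[1]
ph0=-np.arctan2((T.T@S[:,0])[2],(T.T@S[:,0])[0])  # lip-up positive
print("phi now deg",np.degrees(ph0),"wall",xw,"floor",zf)
prev=p;pp=ph0
yd=T[:,1]
for ph,h,g in [(0,.001,.002),(5,.002,.002),(10,.002,.002),(14,.003,.002),(17,.0035,.002),(19,.004,.002),(21,.005,.002),(23,.008,.002)]:
    a=np.radians(ph); ex=np.array([np.cos(a),0,-np.sin(a)]); ez=np.array([np.sin(a),0,np.cos(a)])
    lp=np.array([xw+g+.002*np.sin(a),yl,zf+h+.09*np.sin(a)])
    tc=O+T@(lp+.130*ex-.0023*ez)
    print(ph,"dpos units",(tc-prev)/.025,"drot units",(a-pp)*yd/.15,"tcp",tc); prev=tc;pp=a
E
python3 f.py
```

```text
t 54.475 tcp [ 0.5742 -0.0372  0.0902] [ 179.9564   22.3484 -174.2935] q [ -6.1393 -15.3415 -25.3871  58.0447   4.5196 -10.9791] F [18.8951  7.8295 14.1274] op 0.014221653828880887
lip tray [-104.0735   -0.4334   -1.3736] back tray [-14.4383  -0.2787   6.7203] scoop x in tray [0.9959 0.0017 0.0899] scoop x world [0.9203 0.092  0.3802] lip world [ 0.4537 -0.0493  0.0429]
t 54.475 tcp [ 0.5742 -0.0372  0.0902] [ 179.9564   22.3484 -174.2935] q [ -6.1393 -15.3415 -25.3871  58.0447   4.5196 -10.9791] F [18.8951  7.8295 14.1274] op 0.014221653828880887
lip tray [-104.0735   -0.4334   -1.3736] back tray [-14.4383  -0.2787   6.7203] scoop x in tray [0.9959 0.0017 0.0899] scoop x world [0.9203 0.092  0.3802] lip world [ 0.4537 -0.0493  0.0429]
phi now deg -5.1597034988911865 wall -0.10407349522734237 floor -0.0018736199349030573
0 dpos units [ 0.2209  0.0125 -0.4006] drot units [-0.0586  0.5975  0.    ] tcp [ 0.5797 -0.0369  0.0802]
5 dpos units [ 0.0093  0.0009 -0.1008] drot units [-0.0568  0.579   0.    ] tcp [ 0.58   -0.0369  0.0777]
10 dpos units [-0.0169 -0.0017 -0.149 ] drot units [-0.0568  0.579   0.    ] tcp [ 0.5795 -0.037   0.074 ]
14 dpos units [-0.0526 -0.0052 -0.0874] drot units [-0.0454  0.4632  0.    ] tcp [ 0.5782 -0.0371  0.0718]
17 dpos units [-0.0523 -0.0051 -0.0785] drot units [-0.0341  0.3474  0.    ] tcp [ 0.5769 -0.0372  0.0698]
19 dpos units [-0.0443 -0.0043 -0.0474] drot units [-0.0227  0.2316  0.    ] tcp [ 0.5758 -0.0373  0.0686]
21 dpos units [-0.056  -0.0055 -0.0293] drot units [-0.0227  0.2316  0.    ] tcp [ 0.5744 -0.0375  0.0679]
23 dpos units [-0.0854 -0.0084  0.0461] drot units [-0.0227  0.2316  0.    ] tcp [ 0.5723 -0.0377  0.0691]
```

{"fn": "send_rows", "kwargs": {
  "moves": [0.11,0.01,-0.2,-0.03,0.3,0,1,0.11,0,-0.2,-0.03,0.3,0,1,0.005,0,-0.05,-0.03,0.29,0,1,0.005,0,-0.05,-0.03,0.29,0,1,-0.01,0,-0.075,-0.03,0.29,0,1,-0.01,0,-0.075,-0.03,0.29,0,1,0,0,0,0,0,0,1]
}}

```text
time: 55.35
ee_pos: [0.5783, -0.0371, 0.0729]
tcp_rot: [-180.0, 6.9, -174.3]
wrist_force: [4.7, 7.1, 27.2]
opening: 0.0139
grasp_force: 101.8
```

```bash
python3 e.py scene
```

```text
t 55.35 tcp [ 0.5783 -0.0371  0.0729] [-179.9864    6.8892 -174.3445] q [-4.2956  1.2145 -9.035  72.9616  1.1744 -9.8807] F [ 4.6989  7.0736 27.215 ] op 0.013891120128214432
lip tray [-103.1052   -0.5645   15.7229] back tray [-14.5554  -0.4779  -0.3686] scoop x in tray [ 0.9839  0.001  -0.1788] scoop x world [0.9879 0.0978 0.1199] lip world [ 0.4496 -0.0498  0.0596]
scene lip [{'pixel': [320.1, 161.4], 'p': 0.76}, {'pixel': [256.4, 193.3], 'p': 0.71}] expected [[256.2823 193.0964]]
tray_end 0.74 in tray mm [-94.1286   8.4514   0.    ]
ball 0.63 [235. 188. 298. 223.] tray mm [ 9.7156 15.3523 10.    ] world [ 0.4777 -0.0141  0.02  ]
```

{"fn": "send_rows", "kwargs": {
  "moves": [-0.04,0,0.08,0,0,0,1,-0.03,0,-0.04,-0.022,0.23,0,1,-0.03,0,-0.04,-0.022,0.23,0,1,-0.03,0,-0.04,-0.017,0.175,0,1,-0.03,0,-0.04,-0.017,0.175,0,1,0,0,0,0,0,0,1]
}}

```text
time: 56.3
ee_pos: [0.5737, -0.0373, 0.068]
tcp_rot: [180.0, -0.2, -174.4]
wrist_force: [12.6, 5.7, 10.1]
opening: 0.0142
grasp_force: 99.3
```

```bash
python3 e.py
```

```text
t 56.3 tcp [ 0.5737 -0.0373  0.068 ] [ 179.9982   -0.2276 -174.3592] q [-3.6973  8.1347 -1.8408 80.2495 -0.0352 -9.338 ] F [12.6427  5.656  10.0731] op 0.014181270393715265
lip tray [-104.8422   -0.2566   28.012 ] back tray [-18.9683  -0.1926   1.0738] scoop x in tray [ 0.9542  0.0007 -0.2993] scoop x world [ 0.9951  0.0983 -0.004 ] lip world [ 0.4443 -0.05    0.0708]
```

{"fn": "send_rows", "kwargs": {
  "moves": [0.04,0,0.0,-0.015,0.15,0,1,-0.03,0,0.0,-0.015,0.15,0,1,-0.03,0,0.0,-0.015,0.12,0,1,0,0,0,0,0,0,1,0,0,0,0,0,0,1,0,0,0,0,0,0,1,0,0,0,0,0,0,1]
}}

```text
time: 57.18
ee_pos: [0.5713, -0.0374, 0.066]
tcp_rot: [-180.0, -4.1, -174.4]
wrist_force: [8.1, 3.8, 0.3]
opening: 0.0141
grasp_force: 98.2
```

```bash
python3 e.py
```

```text
t 57.175 tcp [ 0.5713 -0.0374  0.066 ] [-179.9841   -4.0686 -174.3729] q [-3.3946 11.9387  2.1615 84.2386 -0.6532 -8.9993] F [8.1435 3.8038 0.2523] op 0.014090852813425005
lip tray [-104.6296   -0.1553   35.0226] back tray [-20.7531  -0.1128   2.3925] scoop x in tray [ 0.932   0.0005 -0.3626] scoop x world [ 0.9927  0.0978 -0.0709] lip world [ 0.4424 -0.0501  0.0775]
```

{"fn": "send_rows", "kwargs": {
  "moves": [0.02,0,0.25,-0.02,0.2,0,1,0.02,0,0.25,-0.02,0.2,0,1,0,0,0.4,-0.02,0.2,0,1,0,0,0.5,0,0,0,1,0,0,0.6,0,0,0,1,0,0,0.6,0,0,0,1,0,0,0.6,0,0,0,1,0,0,0.4,0,0,0,1]
}}

```text
time: 58.18
ee_pos: [0.5703, -0.0383, 0.1569]
tcp_rot: [-179.9, -9.4, -174.4]
wrist_force: [1.0, 0.8, -2.3]
opening: 0.0139
grasp_force: 98.2
```

```bash
python3 - <<'E'
from h import *
w=snap("wrist"); print([ (d["extent"],d["p"]) for d in bot.boxes_of("wrist","ball1")])
s=snap("scene"); print([ (d["extent"],d["p"]) for d in bot.boxes_of("scene","ball1")])
cv2.imwrite("pics/last.png",np.hstack([cv2.resize(w["color"][0:288,160:352,::-1],(400,600)),cv2.resize(s["color"][150:285,210:300,::-1],(400,600))]))
E
python3 e.py
```

```text
[([268.2, 143.8, 302.2, 180.3], 0.91), ([287.1, 110.2, 328.2, 149.2], 0.7), ([233.8, 142.3, 266.0, 177.0], 0.69), ([197.2, 131.1, 234.3, 169.0], 0.62), ([109.0, 88.7, 189.3, 113.3], 0.57)]
[([219.3, 195.9, 234.0, 204.4], 0.62)]
t 58.375 tcp [ 0.5702 -0.0383  0.1553] [-179.9073   -9.5212 -174.4058] q [ -3.0206  17.6177  18.306  100.0904  -1.5115  -8.4982] F [-0.2997  0.0778 -2.3713] op 0.01407157329481537
lip tray [-74.1816  -0.7984 131.9119] back tray [ 6.2148 -0.8074 91.4593] scoop x in tray [ 0.8933 -0.0001 -0.4495] scoop x world [ 0.9815  0.0961 -0.1654] lip world [ 0.443  -0.0507  0.1791]
```

View pics/last.png

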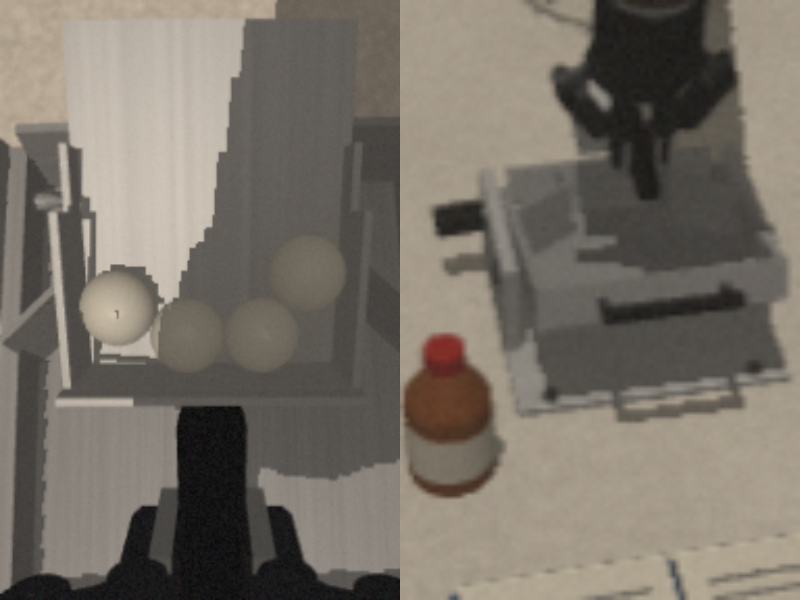

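All 4 balls are in the scoop bowl, seen in the left half at (120,305), (190,335), (260,335) and (308,272). The tray is empty and pinned. I'll carry the scoop to the jar with its heading turned to about -55 deg, keeping it tilted back.

{"fn": "send_rows", "kwargs": {
  "moves": [0,0,0.5,0,0,0,1,0,0,0.7,0,0,0,1,0.2,0.3,0.4,0,0,-0.5,1,0.3,0.45,0,0,0,-0.6,1,0.3,0.45,0,0,0,-0.6,1,0.3,0.45,0,0,0,-0.6,1,0.3,0.45,0,0,0,-0.6,1,0.3,0.45,0,0,0,-0.6,1]
}}

```text
time: 59.38
ee_pos: [0.6128, 0.0258, 0.1958]
tcp_rot: [-179.9, -9.5, 155.3]
wrist_force: [-0.0, -0.1, -1.8]
opening: 0.0144
grasp_force: 98.2
```

{"fn": "send_rows", "kwargs": {
  "moves": [0.3,0.45,0,0,0,-0.6,1,0.3,0.45,0,0,0,-0.6,1,0.3,0.45,0,0,0,-0.6,1,0.3,0.45,0,0,0,-0.6,1,0.3,0.45,0,0,0,-0.6,1,0.3,0.45,0,0,0,-0.6,1,0.3,0.45,0,0,0,-0.55,1,0,0,0,0,0,0,1]
}}

```text
time: 60.38
ee_pos: [0.665, 0.1047, 0.1955]
tcp_rot: [-179.9, -9.5, 119.9]
wrist_force: [-0.1, -0.4, -1.5]
opening: 0.0137
grasp_force: 98.2
```

```bash
cat > j.py <<'E'
from h import *
np.set_printoptions(precision=4,suppress=True)
from scipy.optimize import least_squares
for n in ("top","wrist","scene"):
    c=snap(n)
    for d in bot.landmark_of(n,"jar")[:2]: print(n,"jar",round(d["p"],2),np.round(d["pixel"]),onz(c,d["pixel"],0))
    for d in bot.boxes_of(n,"jar")[:1]: print("   box",np.round(d["extent"],1),d["p"])
    if n!="wrist":
        for d in bot.trace(n,"jar")[:1]:
            m=np.array(d["region"]).astype(np.uint8); cn=max(cv2.findContours(m,cv2.RETR_EXTERNAL,cv2.CHAIN_APPROX_NONE)[0],key=cv2.contourArea)
            a=np.linspace(0,2*np.pi,60)
            def hull(xy):
                P=np.array([[xy[0]+.053*np.cos(t),xy[1]+.053*np.sin(t),z] for z in(0,.078) for t in a]); return cv2.convexHull(proj(c,P).astype(np.float32))
            def f(xy):
                h=hull(xy); return [cv2.pointPolygonTest(h,(float(q[0][0]),float(q[0][1])),True) for q in cn[::2]]
            r=least_squares(f,[.574,.226],diff_step=1e-3,loss="soft_l1"); print("   fit",n,r.x,"rms px",np.sqrt(np.mean(np.square(f(r.x)))))
E
python3 j.py; python3 e.py
```

```text
box [150.6 136.5 181.1 168.3] 0.87
   fit top [0.574  0.2295] rms px 4.727684639565837
wrist jar 0.43 [139. 232.] [ 0.5429 -0.0358  0.    ]
   box [215.9   0.1 267.6   9.4] 0.61
scene jar 0.69 [336. 227.] [0.5886 0.2254 0.    ]
scene jar 0.16 [273. 220.] [0.5355 0.0045 0.    ]
   box [321.3 199.1 356.1 235.2] 0.79
   fit scene [0.5673 0.2288] rms px 0.5629341739336124
t 60.925 tcp [0.6651 0.1041 0.1956] [-179.908    -9.5179  119.8504] q [  4.964   27.8644  36.4485 102.7042   8.5879  64.7965] F [-0.0809  0.0078 -0.6252] op 0.013873004262209245
lip tray [113.1895 248.1789 116.053 ] back tray [143.6196 167.2502  91.0621] scoop x in tray [ 0.3381 -0.8992 -0.2777] scoop x world [ 0.4909 -0.8554 -0.1654] lip world [0.6015 0.215  0.2193]
```

```bash
cat > k.py <<'E'
from h import *
exec(open("e.py").read().split("import sys")[0].split("np.set")[1].join(["np.set",""]))
J=np.array([.571,.228]); psi=np.arctan2(S[1,0],S[0,0]); u=np.array([np.cos(psi),np.sin(psi),0]); yh=np.array([-np.sin(psi),np.cos(psi),0])
tau0=np.arcsin(S[2,0]); print("psi",np.degrees(psi),"tau0",np.degrees(tau0)); prev=p;pt=tau0
for tau,d,z in [(-3,.02,.135),(-3,.02,.094),(6,.02,.092),(16,.018,.090),(28,.015,.088),(40,.012,.088),(52,.010,.088),(60,.010,.088)]:
    a=np.radians(tau); ex=u*np.cos(a)+[0,0,np.sin(a)]; ez=-u*np.sin(a)+[0,0,np.cos(a)]
    tc=np.array([J[0],J[1],z])+u*d+.130*ex-.0023*ez
    print(tau,"units",np.round((tc-prev)/.025,2),"rot",np.round(-(a-pt)*yh/.15,2),"tcp",tc,"r",np.hypot(*tc[:2])); prev=tc;pt=a
E
python3 k.py
```

```text
t 60.925 tcp [0.6651 0.1041 0.1956] [-179.908    -9.5179  119.8504] q [  4.964   27.8644  36.4485 102.7042   8.5879  64.7965] F [-0.0809  0.0078 -0.6252] op 0.013873004262209245
lip tray [113.1895 248.1789 116.053 ] back tray [143.6196 167.2502  91.0621] scoop x in tray [ 0.3381 -0.8992 -0.2777] scoop x world [ 0.4909 -0.8554 -0.1654] lip world [0.6015 0.215  0.2193]
psi -60.14960230182482 tau0 -9.517943184153788
-3 units [-0.78 -0.24 -2.79] rot [-0.66 -0.38 -0.  ] tcp [0.6455 0.0982 0.1259] r 0.6529326407541619
-3 units [ 0.    0.   -1.64] rot [-0. -0. -0.] tcp [0.6455 0.0982 0.0849] r 0.6529326407541619
6 units [-0.    0.01  0.74] rot [-0.91 -0.52 -0.  ] tcp [0.6454 0.0983 0.1033] r 0.6528700143980517
16 units [-0.12  0.21  0.81] rot [-1.01 -0.58 -0.  ] tcp [0.6425 0.1035 0.1236] r 0.650749957868277
28 units [-0.25  0.44  0.94] rot [-1.21 -0.69 -0.  ] tcp [0.6361 0.1145 0.147 ] r 0.646357624601915
40 units [-0.35  0.62  0.91] rot [-1.21 -0.69 -0.  ] tcp [0.6273 0.1299 0.1698] r 0.64059262464931
52 units [-0.42  0.74  0.77] rot [-1.21 -0.69 -0.  ] tcp [0.6167 0.1483 0.189 ] r 0.6343051504641559
60 units [-0.3   0.52  0.42] rot [-0.81 -0.46 -0.  ] tcp [0.6093 0.1612 0.1994] r 0.6302901944400755
```

{"fn": "send_rows", "kwargs": {
  "moves": [-0.26,-0.08,-0.9,-0.22,-0.13,0,1,-0.26,-0.08,-0.9,-0.22,-0.13,0,1,-0.26,-0.08,-0.95,-0.22,-0.12,0,1,0,0,-0.8,0,0,0,1,0,0,-0.8,0,0,0,1,0,0,0,0,0,0,1]
}}

```text
time: 61.68
ee_pos: [0.6446, 0.0982, 0.0852]
tcp_rot: [-179.8, -3.0, 119.8]
wrist_force: [0.9, 1.0, -1.3]
opening: 0.0142
grasp_force: 98.3
```

```bash
python3 k.py
python3 - <<'E'
from h import *
w=snap("wrist"); print("balls",[(np.round(d["extent"]),round(d["p"],2)) for d in bot.boxes_of("wrist","ball1")])
print("jar",[(np.round(d["extent"]),round(d["p"],2)) for d in bot.boxes_of("wrist","jar")])
# expected rim in wrist
a=np.linspace(0,2*np.pi,8,endpoint=False); print(np.round(proj(w,np.c_[.571+.053*np.cos(a),.228+.053*np.sin(a),0*a+.078])))
g=cv2.cvtColor(w["color"],cv2.COLOR_RGB2GRAY); print(g[0:60:6,200:330:10])
E
```

```text
t 61.675 tcp [0.6446 0.0982 0.0852] [-179.7608   -3.0423  119.8491] q [ 7.3686 19.9002 14.079  85.5643  2.7193 67.4803] F [ 0.8682  1.0217 -1.2603] op 0.014187175124239388
lip tray [ 55.4654 245.9382   3.1358] back tray [ 89.3167 163.9947 -12.3354] scoop x in tray [ 0.3761 -0.9105 -0.1719] scoop x world [ 0.497  -0.8661 -0.0531] lip world [0.58   0.2106 0.0944]
psi -60.15085938577838 tau0 -3.0422571257445856
-3 units [0.04 0.   1.63] rot [-0. -0. -0.] tcp [0.6455 0.0982 0.1259] r 0.6529295786177681
-3 units [ 0.    0.   -1.64] rot [-0. -0. -0.] tcp [0.6455 0.0982 0.0849] r 0.6529295786177681
6 units [-0.    0.01  0.74] rot [-0.91 -0.52 -0.  ] tcp [0.6454 0.0983 0.1033] r 0.6528669555111692
16 units [-0.12  0.21  0.81] rot [-1.01 -0.58 -0.  ] tcp [0.6425 0.1035 0.1236] r 0.6507470107265473
28 units [-0.25  0.44  0.94] rot [-1.21 -0.69 -0.  ] tcp [0.6361 0.1145 0.147 ] r 0.6463549205772585
40 units [-0.35  0.62  0.91] rot [-1.21 -0.69 -0.  ] tcp [0.6273 0.1299 0.1698] r 0.6405902673768941
52 units [-0.42  0.74  0.77] rot [-1.21 -0.69 -0.  ] tcp [0.6167 0.1483 0.189 ] r 0.63430321653778
[... 332 characters left out ...]
,   0., 351.,  49.]), 0.82)]
[[ 342.   30.]
 [ 355.  -47.]
 [ 313. -112.]
 [ 239. -123.]
 [ 182.  -72.]
 [ 176.    7.]
 [ 220.   65.]
 [ 287.   74.]]
[[ 79  81 141 138 142 143 140 141 140 136 143  86  66]
 [ 76  90 143 142 143 140 139 137 142 138 143  84  68]
 [168 162 164 168 165 164 171 170 173 172 169 171 170]
 [133 166 162 168 170 168 172 172 174 172 172 169 171]
 [ 97 114 165 168 169 169 176 173 177 174 170 171 174]
 [ 99 101 164 169 171 169 175 173 177 175 173 173 174]
 [100  98  93 171 172 170 175 173 179 180 172 175 176]
 [ 96  98  95 169 173 174 177 177 178 179 174 177 178]
 [ 96  98  96 171 174 172 177 176 179 181 176 178 178]
 [ 95  99  97  97 175 174 181 179 181 181 179 180 179]]
```

Jar width in view (175–351) matches the expected rim (176–350), so the lip is over the mouth with all 4 balls aboard. I'll tip.

{"fn": "send_rows", "kwargs": {
  "moves": [0,0,0.37,-0.46,-0.26,0,1,0,0,0.37,-0.46,-0.26,0,1,-0.06,0.1,0.4,-0.5,-0.29,0,1,-0.06,0.1,0.4,-0.5,-0.29,0,1,-0.12,0.22,0.47,-0.6,-0.35,0,1,-0.12,0.22,0.47,-0.6,-0.35,0,1,-0.17,0.31,0.45,-0.6,-0.35,0,1,-0.17,0.31,0.45,-0.6,-0.35,0,1]
}}

```text
time: 62.82
ee_pos: [0.6284, 0.1304, 0.1735]
tcp_rot: [179.6, 40.1, 119.6]
wrist_force: [0.5, 0.6, -1.4]
opening: 0.0139
grasp_force: 98.4
```

{"fn": "send_rows", "kwargs": {
  "moves": [-0.21,0.37,0.38,-0.6,-0.35,0,1,-0.21,0.37,0.38,-0.6,-0.35,0,1,0,0,0,0,0,0,1,0,0,0,0,0,0,1,0,0,0,0,0,0,1]
}}

```text
time: 63.45
ee_pos: [0.618, 0.1476, 0.1911]
tcp_rot: [179.6, 51.8, 119.4]
wrist_force: [-0.2, -0.4, -0.9]
opening: 0.014
grasp_force: 98.5
```

```bash
python3 k.py | head -4
python3 - <<'E'
from h import *
for n in ("wrist","scene","top"):
    w=snap(n); print(n,"balls",[(np.round(d["extent"]),round(d["p"],2)) for d in bot.boxes_of(n,"ball1")])
    print("  jar box",[(np.round(d["extent"]),round(d["p"],2)) for d in bot.boxes_of(n,"jar")[:1]])
E
```

```text
t 63.45 tcp [0.618  0.1476 0.1911] [179.5634  51.7922 119.4325] q [ 35.7973  15.4683   7.1426  89.0019 -51.4212  99.6847] F [-0.1774 -0.3665 -0.9478] op 0.01395794209724136
lip tray [ 52.7782 254.6605  -0.2789] back tray [ 95.1654 203.7408  60.635 ] scoop x in tray [ 0.471  -0.5658  0.6768] scoop x world [ 0.3039 -0.5387  0.7858] lip world [0.5776 0.2192 0.0903]
psi -60.567473723361495 tau0 51.79220672618764
-3 units [ 1.06 -2.   -2.61] rot [5.55 3.13 0.  ] tcp [0.6446 0.0976 0.1259] r 0.651913436236283
wrist balls [(array([  2., 110., 247., 232.]), 0.51)]
  jar box [(array([172.,   2., 347.,  23.]), 0.89)]
scene balls [(array([234., 185., 297., 223.]), 0.37)]
  jar box [(array([322., 202., 356., 237.]), 0.89)]
top balls []
  jar box [(array([152., 135., 191., 168.]), 0.96)]
```

The scoop is empty and no stray balls show. I'll untip while rising, then lay the scoop on the free bench near (0.50,0.42).

{"fn": "send_rows", "kwargs": {
  "moves": [0,0,0.6,0.3,0.17,0,1,0,0,0.6,0.65,0.37,0,1,0,0,0.6,0.65,0.37,0,1,0,0,0.5,0.7,0.39,0,1,0,0,0.4,0.75,0.41,0,1,0,0,0.3,0.75,0.41,0,1,0,0,0.2,0.75,0.42,0,1,0,0,0,0.7,0.4,0,1]
}}

```text
time: 64.9
ee_pos: [0.6179, 0.1482, 0.2715]
tcp_rot: [179.3, -0.0, 119.5]
wrist_force: [-0.3, 0.3, -1.2]
opening: 0.0143
grasp_force: 98.3
```

{"fn": "send_rows", "kwargs": {
  "moves": [-0.39,0.9,0,0,0,0.58,1,-0.39,0.9,0,0,0,0.58,1,-0.39,0.9,0,0,0,0.58,1,-0.39,0.9,0,0,0,0.58,1,-0.39,0.9,0,0,0,0.58,1,-0.39,0.9,0,0,0,0.58,1,-0.39,0.9,0,0,0,0.58,1,-0.39,0.9,0,0,0,0.58,1]
}}

```text
time: 65.9
ee_pos: [0.5393, 0.3289, 0.2702]
tcp_rot: [179.4, 0.2, 159.5]
wrist_force: [0.9, -1.1, -0.1]
opening: 0.0144
grasp_force: 98.3
```

{"fn": "send_rows", "kwargs": {
  "moves": [-0.39,0.9,0,0,0,0.58,1,-0.39,0.9,-0.5,0,0,0.58,1,-0.39,0.9,-0.5,0,0,0.58,1,-0.39,0.9,-0.8,0,0,0.58,1,0,0,-1,0,0,0,1,0,0,-1,0,0,0,1]
}}

```text
time: 66.65
ee_pos: [0.5004, 0.4186, 0.1743]
tcp_rot: [179.4, 0.2, 179.4]
wrist_force: [0.6, 0.0, -0.9]
opening: 0.0139
grasp_force: 98.4
```

```bash
python3 e.py; python3 j.py
python3 - <<'E'
from h import *
for n in ("scene","top"):
    w=snap(n); print(n,"balls",[(np.round(d["extent"]),round(d["p"],2)) for d in bot.boxes_of(n,"ball1")])
    for q,z in (("lid",.006),("jar",0),("flask",0),("reagent_bottle",0)): print(q,[(round(d["p"],2),onz(w,d["pixel"],z)) for d in bot.landmark_of(n,q)[:4]])
E
```

```text
t 66.65 tcp [0.5004 0.4186 0.1743] [179.4266   0.1572 179.3544] q [39.7526 18.4666 22.1598 93.2018  0.3348 40.3989] F [ 0.6242  0.012  -0.8681] op 0.013875466061553208
lip tray [-100.1281  474.7457  136.9847] back tray [-14.5855 464.9546 110.7818] scoop x in tray [ 0.9505 -0.1088 -0.2911] scoop x world [ 0.9999 -0.0113  0.0027] lip world [0.3704 0.42   0.1763]
top jar 0.6 [174. 154.] [0.5712 0.2273 0.    ]
   box [151.4 134.2 190.6 171.1] 0.68
   fit top [0.5752 0.2264] rms px 0.7076768854796108
wrist jar 0.58 [121. 227.] [0.5779 0.2246 0.    ]
   box [ 42.5 191.9 157.1 292.7] 0.85
scene jar 0.63 [336. 225.] [0.5772 0.2266 0.    ]
scene jar 0.46 [258. 196.] [ 0.3951 -0.0378  0.    ]
   box [322.4 198.6 355.8 237.3] 0.68
   fit scene [0.5662 0.2291] rms px 1.0958842652319496
scene balls []
lid [(0.58, array([ 0.60904132, -0.51997461,  0.006     ])), (0.58, array([ 0.73036833, -0.45445967,  0.006     ]))]
jar [(0.61, array([5.71918207e-01, 2.25692983e-01, 1.11022302e-16]))]
flask [(0.74, array([ 7.23810053e-01,  1.34220125e-01, -1.11022302e-16])), (0.16, array([ 0.40794891, -0.12063845,  0.        ]))]
reagent_bottle [(0.96, array([ 0.69175264, -0.18281213,  0.        ]))]
top balls []
lid [(0.78, array([ 0.72605055, -0.45419129,  0.006     ])), (0.71, array([ 0.60921194, -0.32644117,  0.006     ])), (0.66, array([ 0.6048034 , -0.52861623,  0.006     ])), (0.65, array([ 0.56205699, -0.03517433,  0.006     ]))]
jar [(0.81, array([0.57217838, 0.22788933, 0.        ]))]
flask [(0.67, array([0.70928779, 0.14110151, 0.        ]))]
reagent_bottle [(0.95, array([ 0.69768906, -0.18809134,  0.        ]))]
```

{"fn": "send_rows", "kwargs": {
  "moves": [0,0,-1,0,0,0,1,0,0,-1,0,0,0,1,0,0,-1,0,0,0,1,0,0,-1,0,0,0,1,0,0,-1,0,0,0,1,0,0,-1,0,0,0,1,0,0,-0.6,0,0,0,1,0,0,0,0,0,0,1]
}}

```text
time: 68.8
ee_pos: [0.5001, 0.4178, 0.0093]
tcp_rot: [179.5, 0.1, 179.3]
wrist_force: [-0.4, 0.3, -1.4]
opening: 0.0139
grasp_force: 98.4
```

{"fn": "send_rows", "kwargs": {
  "moves": [0,0,-0.2,0,0,0,1,0,0,-0.1,0,0,0,1,0,0,0,0,0,0,1]
}}

```text
time: 69.18
ee_pos: [0.5007, 0.4183, 0.003]
tcp_rot: [179.4, 0.2, 179.3]
wrist_force: [0.3, -0.2, -1.2]
opening: 0.0141
grasp_force: 98.4
```

{"fn": "send_rows", "kwargs": {
  "moves": [0,0,-0.12,0,0,0,1,0,0,-0.08,0,0,0,1,0,0,0,0,0,0,1]
}}

```text
time: 69.55
ee_pos: [0.5007, 0.4183, -0.002]
tcp_rot: [179.4, 0.2, 179.3]
wrist_force: [0.7, -0.1, 1.6]
opening: 0.0144
grasp_force: 98.6
```

{"fn": "send_rows", "kwargs": {
  "moves": [0,0,0,0,0,0,-0.1,0,0,0,0,0,0,-0.1,0,0,0,0,0,0,-0.1,0,0,0.5,0,0,0,-0.1,0,0,1,0,0,0,-0.1,0,0,1,0,0,0,-0.1,0,0,1,0,0,0,-0.1,0,0,1,0,0,0,-0.1]
}}

```text
time: 70.55
ee_pos: [0.5007, 0.4183, 0.1122]
tcp_rot: [179.4, 0.2, 179.3]
wrist_force: [1.0, 0.2, -0.6]
opening: 0.047
grasp_force: 0.0
```

{"fn": "send_rows", "kwargs": {
  "moves": [0.14,-0.93,1,0,0,0,-0.1,0.14,-0.93,1,0,0,0,-0.1,0.14,-0.93,1,0,0,0,-0.1,0.14,-0.93,0.5,0,0,0,-0.1,0.14,-0.93,0,0,0,0,-0.1,0.14,-0.93,0,0,0,0,-0.1,0.14,-0.93,0,0,0,0,-0.1,0.14,-0.93,0,0,0,0,-0.1]
}}

```text
time: 71.55
ee_pos: [0.5284, 0.2305, 0.1965]
tcp_rot: [179.4, 0.1, 179.3]
wrist_force: [0.6, 0.5, 0.3]
opening: 0.0475
grasp_force: 0.0
```

{"fn": "send_rows", "kwargs": {
  "moves": [0.14,-0.93,0,0,0,0,-0.1,0.14,-0.93,0,0,0,0,-0.1,0.14,-0.93,0,0,0,0,-0.1,0.14,-0.93,0,0,0,0,-0.1,0.14,-0.93,0,0,0,0,-0.1,0.14,-0.93,0,0,0,0,-0.1,0.14,-0.93,0,0,0,0,-0.1,0.14,-0.93,0,0,0,0,-0.1]
}}

```text
time: 72.55
ee_pos: [0.5561, 0.0447, 0.1966]
tcp_rot: [179.4, 0.0, 179.3]
wrist_force: [-0.2, 0.4, -0.5]
opening: 0.047
grasp_force: 0.0
```

{"fn": "send_rows", "kwargs": {
  "moves": [0.14,-0.93,0,0,0,0,-0.1,0.14,-0.93,0,0,0,0,-0.1,0.14,-0.93,0,0,0,0,-0.1,0.14,-0.93,0,0,0,0,-0.1,0.14,-0.93,0,0,0,0,-0.1,0.14,-0.93,0,0,0,0,-0.1,0.14,-0.93,0,0,0,0,-0.1,0.14,-0.93,0,0,0,0,-0.1]
}}

```text
time: 73.55
ee_pos: [0.584, -0.1412, 0.1968]
tcp_rot: [179.4, 0.1, 179.3]
wrist_force: [-0.5, -0.4, -0.2]
opening: 0.0471
grasp_force: 0.0
```

{"fn": "send_rows", "kwargs": {
  "moves": [0.14,-0.93,0,0,0,0,-0.1,0.14,-0.93,0,0,0,0,-0.1,0.14,-0.93,0,0,0,0,-0.1,0.14,-0.93,0,0,0,0,-0.1,0.14,-0.93,0,0,0,0,-0.1,0.14,-0.93,-0.6,0,0,0,-0.1,0.14,-0.93,-0.6,0,0,0,-0.1,0,0,0,0,0,0,-0.1]
}}

```text
time: 74.55
ee_pos: [0.6083, -0.3041, 0.1644]
tcp_rot: [179.3, -0.1, 179.2]
wrist_force: [-0.3, 0.5, 0.6]
opening: 0.0471
grasp_force: 0.0
```

```bash
cat > l.py <<'E'
from h import *
np.set_printoptions(precision=4,suppress=True)
c=snap("wrist"); o=bot.get_obs(); print(o["time"],o["ee_pos"],o["tcp_rot"],o["opening"])
for d in bot.landmark_of("wrist","lid")[:3]: print("lid",round(d["p"],2),np.round(d["pixel"]),onz(c,d["pixel"],.006))
g=cv2.cvtColor(c["color"],cv2.COLOR_RGB2GRAY)
for d in bot.trace("wrist","lid")[:2]:
    m=np.array(d["region"]).astype(np.uint8); col=np.median(c["color"][m>0],axis=0)
    nc,lab,st,ce=cv2.connectedComponentsWithStats(((m>0)&(g<45)).astype(np.uint8))
    k=1+np.argmax(st[1:,4]) if nc>1 else None
    # flange outline (top face z=.014): fit circle r .053 to mask contour
    cn=max(cv2.findContours(m,cv2.RETR_EXTERNAL,cv2.CHAIN_APPROX_NONE)[0],key=cv2.contourArea)[:,0]
    P=np.array([onz(c,q,.011)[:2] for q in cn]); 
    from scipy.optimize import least_squares
    r=least_squares(lambda x:np.hypot(*(P-x[:2]).T)-.053,P.mean(0),loss="soft_l1",f_scale=.001)
    print("trace",round(d["p"],2),"colour",col,"circle",r.x,"rms",np.sqrt(np.mean(r.fun**2)),"knob comp",None if k is None else (ce[k],st[k],onz(c,ce[k],.03)))
E
python3 l.py
```

```text
74.6 [ 0.6085 -0.3032  0.1658] [179.3235   0.0098 179.2357] 0.04665558898600349
lid 0.74 [240. 174.] [ 0.6085 -0.328   0.006 ]
lid 0.69 [153. 265.] [ 0.7337 -0.4522  0.006 ]
lid 0.6 [ 86. 168.] [ 0.5972 -0.5164  0.006 ]
trace 0.97 colour [140. 133. 124.] circle [ 0.6045 -0.3288] rms 0.0006922864694965776 knob comp (array([238.7107, 174.5212]), array([227, 163,  24,  25, 401], dtype=int32), array([ 0.6027, -0.3284,  0.03  ]))
trace 0.84 colour [ 37. 100.  91.] circle [ 0.7286 -0.4468] rms 0.011252664067393498 knob comp (array([152.0489, 271.4289]), array([139, 258,  26,  29, 450], dtype=int32), array([ 0.7279, -0.4444,  0.03  ]))
```

The grey lid (not turquoise) fits a circle at (0.6045,-0.3288) with 0.7 mm rms. I'll grasp its knob.

{"fn": "send_rows", "kwargs": {
  "moves": [-0.18,-1,-0.9,0,0,0,-0.1,0,0,-1,0,0,0,-0.1,0,0,-1,0,0,0,-0.1,0,0,-1,0,0,0,-0.1,0,0,-1,0,0,0,-0.1,0,0,-0.9,0,0,0,-0.1,0,0,0,0,0,0,-0.1],
  "squeeze": 80
}}

```text
time: 75.58
ee_pos: [0.604, -0.3263, 0.0216]
tcp_rot: [179.3, 0.0, 179.4]
wrist_force: [0.0, -0.2, -0.3]
opening: 0.0468
grasp_force: 0.0
```

```bash
python3 l.py
```

```text
75.625 [ 0.6046 -0.3268  0.0232] [179.3882   0.1333 179.3522] 0.046919493983467626
lid 0.94 [123. 354.] [ 0.7308 -0.4511  0.006 ]
lid 0.87 [  5. 222.] [ 0.6026 -0.5188  0.006 ]
lid 0.67 [260. 220.] [ 0.6032 -0.3276  0.006 ]
trace 0.83 colour [73. 69. 66.] circle [ 0.6041 -0.3288] rms 0.007089005543977451 knob comp (array([258.3859, 235.1578]), array([ 238,  210,   41,   50, 1622], dtype=int32), array([ 0.6035, -0.3288,  0.03  ]))
trace 0.79 colour [34. 99. 91.] circle [ 0.6006 -0.5157] rms 0.019133463263373285 knob comp (array([ 55.7629, 204.2414]), array([ 22, 161,  52, 102, 464], dtype=int32), array([ 0.5806, -0.4556,  0.03  ]))
```

{"fn": "send_rows", "kwargs": {
  "moves": [0,-0.07,-0.6,0,0,0,-0.1,0,0,-0.6,0,0,0,-0.1,0,0,0,0,0,0,-0.1,0,0,0,0,0,0,0.4,0,0,0,0,0,0,1,0,0,0,0,0,0,1,0,0,0,0,0,0,1,0,0,0,0,0,0,1]
}}

```text
time: 76.72
ee_pos: [0.6049, -0.3294, -0.0067]
tcp_rot: [179.4, 0.2, 179.3]
wrist_force: [-1.3, 0.1, 4.0]
opening: 0.0234
grasp_force: 79.0
```

{"fn": "send_rows", "kwargs": {
  "moves": [0,0,1,0,0,0,1,0,0,1,0,0,0,1,0,0,1,0,0,0,1,0,0,1,0,0,0,1,0,0,1,0,0,0,1,0,0,1,0,0,0,1,0,0,1,0,0,0,1,0,0.5,1,0,0,0,1]
}}

```text
time: 77.72
ee_pos: [0.6043, -0.3171, 0.1924]
tcp_rot: [179.4, 0.1, 179.2]
wrist_force: [-0.5, -0.5, -1.9]
opening: 0.0238
grasp_force: 78.8
```

{"fn": "send_rows", "kwargs": {
  "moves": [-0.05,0.95,0,0,0,0,1,-0.05,0.95,0,0,0,0,1,-0.05,0.95,0,0,0,0,1,-0.05,0.95,0,0,0,0,1,-0.05,0.95,0,0,0,0,1,-0.05,0.95,0,0,0,0,1,-0.05,0.95,0,0,0,0,1,-0.05,0.95,0,0,0,0,1]
}}

```text
time: 78.72
ee_pos: [0.5945, -0.1251, 0.1928]
tcp_rot: [179.4, 0.2, 179.3]
wrist_force: [0.4, -0.5, -3.0]
opening: 0.0236
grasp_force: 78.9
```

{"fn": "send_rows", "kwargs": {
  "moves": [-0.05,0.95,0,0,0,0,1,-0.05,0.95,0,0,0,0,1,-0.05,0.95,0,0,0,0,1,-0.05,0.95,0,0,0,0,1,-0.05,0.95,0,0,0,0,1,-0.05,0.95,0,0,0,0,1,-0.05,0.95,0,0,0,0,1,-0.05,0.95,0,0,0,0,1]
}}

```text
time: 79.72
ee_pos: [0.5843, 0.0648, 0.1928]
tcp_rot: [179.4, 0.2, 179.3]
wrist_force: [0.5, -0.4, -3.0]
opening: 0.0235
grasp_force: 78.9
```

```bash
sed -i 's/if n!="wrist":/if 1:/' j.py; python3 j.py; python3 e.py | head -1;  python3 - <<'E'
from h import *
for n in ("wrist","top"):
    w=snap(n); print(n,"balls",[(np.round((np.array(d["extent"])[:2]+np.array(d["extent"])[2:])/2),round(d["p"],2),onz(w,(np.array(d["extent"])[:2]+np.array(d["extent"])[2:])/2,.018)) for d in bot.boxes_of(n,"ball1")])
E
```

```text
top jar 0.73 [176. 156.] [0.5676 0.2203 0.    ]
   box [155.5 131.4 176.  169.7] 0.89
   fit top [0.5779 0.2196] rms px 6.5420614769900425
wrist jar 0.7 [384. 158.] [0.574  0.2304 0.    ]
   box [345.  118.5 457.3 217.3] 0.58
   fit wrist [0.5727 0.2267] rms px 1.1782717478434284
scene jar 0.97 [336. 224.] [0.5721 0.2282 0.    ]
   box [321.7 198.5 355.4 235.7] 0.7
   fit scene [0.5682 0.2281] rms px 0.7600542147882638
t 80.325 tcp [0.5847 0.0629 0.1928] [179.4031   0.1479 179.2658] q [ 5.833   9.7762 13.7908 93.7994  0.5761  6.5675] F [ 0.7612 -1.478  -2.5222] op 0.023456960485609597
wrist balls [(array([410., 170.]), 0.75, array([0.58702666, 0.25683665, 0.018     ])), (array([418., 153.]), 0.72, array([0.5650588 , 0.26388586, 0.018     ])), (array([409., 137.]), 0.58, array([0.54460822, 0.24918356, 0.018     ]))]
top balls []
```

Three balls are visible inside the jar's mouth and none outside; the jar is at (0.573,0.2275). I'll move the lid over it and lower.

{"fn": "send_rows", "kwargs": {
  "moves": [-0.06,0.94,0,0,0,0,1,-0.06,0.94,0,0,0,0,1,-0.06,0.94,0,0,0,0,1,-0.06,0.94,0,0,0,0,1,-0.06,0.94,0,0,0,0,1,-0.06,0.94,0,0,0,0,1,-0.06,0.92,0,0,0,0,1,0,0,-0.8,0,0,0,1]
}}

```text
time: 81.53
ee_pos: [0.5746, 0.2294, 0.1738]
tcp_rot: [179.3, 0.3, 179.4]
wrist_force: [-0.2, 0.1, -3.3]
opening: 0.0236
grasp_force: 79.2
```

{"fn": "send_rows", "kwargs": {
  "moves": [0,0,-1,0,0,0,1,0,0,-1,0,0,0,1,0,0,-1,0,0,0,1,0,0,-0.5,0,0,0,1,0,0,-0.2,0,0,0,1,0,0,0,0,0,0,1]
}}

```text
time: 82.28
ee_pos: [0.5743, 0.2274, 0.0808]
tcp_rot: [179.4, 0.2, 179.3]
wrist_force: [0.2, 0.4, -2.0]
opening: 0.0232
grasp_force: 79.2
```

```bash
cat > g.py <<'E'
from h import *
np.set_printoptions(precision=4,suppress=True)
from scipy.optimize import least_squares
o=bot.get_obs(); L=np.array(o["ee_pos"])+[-.001,0,.0127]; print("tcp",o["ee_pos"],"lid est",L)
# compare lid and jar in scene/top through joint silhouette boxes
for n in ("scene","top","wrist"):
    c=snap(n); a=np.linspace(0,2*np.pi,60)
    for q,z0,z1,x0 in (("jar",0,.078,(.573,.2275)),("lid",L[2],L[2]+.008,L[:2])):
        P=proj(c,np.array([[x0[0]+.053*np.cos(t),x0[1]+.053*np.sin(t),z] for z in(z0,z1) for t in a]))
        e=np.r_[P.min(0),P.max(0)]
        B=[(np.round(d["extent"],1),round(d["p"],2)) for d in bot.boxes_of(n,q) if abs((d["extent"][0]+d["extent"][2])/2-(e[0]+e[2])/2)<25]
        print(n,q,"expected",np.round(e,1),"seen",B[:2])
E
python3 g.py
```

```text
tcp [0.5743 0.2274 0.0808] lid est [0.5733 0.2274 0.0935]
scene jar expected [321.1 198.1 354.3 234.7] seen [(array([321.5, 207.8, 356.2, 239.2]), 0.58)]
scene lid expected [324.1 193.  355.4 214.6] seen [(array([324.8, 189.3, 354.4, 211.8]), 0.88)]
top jar expected [151.2 132.1 190.8 170.5] seen []
top lid expected [149.2 130.3 185.8 166.5] seen [(array([163.3, 126.4, 188.5, 164.8]), 0.55)]
wrist jar expected [183.9 134.8 340.1 291.4] seen [(array([200.7, 136. , 321.4, 173.7]), 0.62)]
wrist lid expected [173.7 153.  351.  314.6] seen [(array([175.4, 155.8, 348.2, 315.7]), 0.98)]
```

Lid and jar agree with the expected outlines to 1–2 mm. I'll lower to the seat.

{"fn": "send_rows", "kwargs": {
  "moves": [0,0,-0.2,0,0,0,1,0,0,-0.16,0,0,0,1,0,0,-0.12,0,0,0,1,0,0,0,0,0,0,1]
}}

```text
time: 83.22
ee_pos: [0.5739, 0.2272, 0.0678]
tcp_rot: [179.4, 0.1, 179.3]
wrist_force: [-0.4, -1.0, -2.8]
opening: 0.0236
grasp_force: 79.2
```

{"fn": "send_rows", "kwargs": {
  "moves": [0,0,-0.08,0,0,0,1,0,0,-0.08,0,0,0,1,0,0,0,0,0,0,1]
}}

```text
time: 83.6
ee_pos: [0.5743, 0.2273, 0.0652]
tcp_rot: [179.4, 0.2, 179.3]
wrist_force: [-2.5, -0.6, 4.9]
opening: 0.0233
grasp_force: 80.3
```

Contact exactly at the seated height. I'll release, rise and verify.

{"fn": "send_rows", "kwargs": {
  "moves": [0,0,0,0,0,0,-0.1,0,0,0,0,0,0,-0.1,0,0,0,0,0,0,-0.1,0,0,0.3,0,0,0,-0.1,0,0,1,0,0,0,-0.1,0,0,1,0,0,0,-0.1,0,0,1,0,0,0,-0.1,0,0,1,0,0,0,-0.1]
}}

```text
time: 84.6
ee_pos: [0.5742, 0.2273, 0.1732]
tcp_rot: [179.4, 0.2, 179.3]
wrist_force: [-0.1, 0.2, 0.1]
opening: 0.0473
grasp_force: 0.0
```

{"fn": "send_rows", "kwargs": {
  "moves": [-1,-1,1,0,0,0,-0.1,-1,-1,1,0,0,0,-0.1,-1,-1,0,0,0,0,-0.1,-1,-1,0,0,0,0,-0.1,-1,-1,0,0,0,0,-0.1,-1,-1,0,0,0,0,-0.1,0,0,0,0,0,0,-0.1]
}}

```text
time: 85.48
ee_pos: [0.4232, 0.0762, 0.2231]
tcp_rot: [179.4, 0.3, 179.2]
wrist_force: [0.2, -0.6, -0.3]
opening: 0.0467
grasp_force: 0.0
```

Run:
```python
from h import *
np.set_printoptions(precision=4,suppress=True)
print(bot.get_obs()["time"],bot.get_obs()["ee_pos"])
a=np.linspace(0,2*np.pi,60)
for n in ("scene","top"):
    c=snap(n)
    print(n,"ball",[(np.round(d["extent"]),round(d["p"],2)) for d in bot.boxes_of(n,"ball1")])
    for q,z0,z1 in (("jar",0,.078),("lid",.078,.086)):
        P=proj(c,np.array([[.573+.053*np.cos(t),.2275+.053*np.sin(t),z] for z in(z0,z1) for t in a])); e=np.r_[P.min(0),P.max(0)]
        print(n,q,"expected",np.round(e,1),"seen",[(np.round(d["extent"],1),round(d["p"],2)) for d in bot.boxes_of(n,q) if abs((d["extent"][0]+d["extent"][2])/2-(e[0]+e[2])/2)<25])
    for q,z in (("lid",.078),("scoop",0),("scoop_lip",0),("scoop_grip",.038),("pin",.063),("tray_grip",.139),("flask",0),("reagent_bottle",0)): print(q,[(round(d["p"],2),onz(c,d["pixel"],z)) for d in bot.landmark_of(n,q)[:3]])
```

```text
85.475 [0.4232 0.0762 0.2231]
scene ball []
scene jar expected [321.1 198.1 354.3 234.7] seen []
scene lid expected [323.6 196.3 354.7 218. ] seen [(array([326.1, 195.8, 351.7, 214. ]), 0.71)]
lid [(0.91, array([ 0.8032, -0.4197,  0.078 ])), (0.63, array([0.5585, 0.2289, 0.078 ])), (0.58, array([ 0.6732, -0.4945,  0.078 ]))]
scoop [(0.92, array([0.4286, 0.415 , 0.    ])), (0.72, array([0.1675, 0.3096, 0.    ])), (0.72, array([ 0.554 , -0.0483,  0.    ]))]
scoop_lip [(0.82, array([0.1661, 0.2593, 0.    ])), (0.72, array([0.3836, 0.4201, 0.    ]))]
scoop_grip [(0.87, array([0.2607, 0.3519, 0.038 ])), (0.85, array([0.4965, 0.4316, 0.038 ]))]
pin [(0.52, array([ 0.4694, -0.1425,  0.063 ]))]
tray_grip [(0.71, array([ 0.6825, -0.0196,  0.139 ]))]
flask [(0.57, array([0.7275, 0.1361, 0.    ]))]
reagent_bottle [(0.65, array([ 0.6838, -0.1765,  0.    ])), (0.5, array([0.3912, 0.407 , 0.    ])), (0.49, array([ 0.5541, -0.0397,  0.    ]))]
top ball []
top jar expected [151.2 132.1 190.8 170.5] seen []
top lid expected [150.5 131.5 186.6 167.3] seen []
lid [(0.93, array([0.5818, 0.2241, 0.078 ])), (0.67, array([ 0.7077, -0.4318,  0.078 ])), (0.61, array([ 0.591 , -0.4903,  0.078 ]))]
scoop [(0.76, array([0.4288, 0.4216, 0.    ])), (0.71, array([0.2027, 0.2924, 0.    ])), (0.69, array([0.7155, 0.1414, 0.    ]))]
scoop_lip [(0.94, array([0.3713, 0.416 , 0.    ])), (0.88, array([0.1637, 0.2545, 0.    ])), (0.69, array([ 0.5592, -0.0332,  0.    ]))]
scoop_grip [(0.92, array([0.2514, 0.3613, 0.038 ]))]
pin [(0.54, array([ 0.4796, -0.1667,  0.063 ]))]
tray_grip [(0.92, array([ 0.6803, -0.0267,  0.139 ]))]
flask [(0.18, array([ 0.4836, -0.1191,  0.    ]))]
reagent_bottle [(0.55, array([ 0.6951, -0.1864,  0.    ]))]
```

```bash
python3 -c "
from workcell import bot
print(bot.job_done())"
```

```text
the job is handed in; nothing more can be done
None
```

I handed the job in at about 85 s; every step was done, though I saw only three of the four balls inside the jar (none showed anywhere else), and the hand-in gave no verdict.

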